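# Change the batch in the paint-tin shaker

## Robot

A 6-joint arm with a two-finger parallel gripper is mounted at the origin on the work surface. World frame = base frame: x ahead of the robot, y to its left, z up, the work surface at z = 0. Lengths are in m, angles in rad, forces in N, time in s.
With the tool pointing down it reaches from about 0.25 to 0.725 m from the base axis. Payload 4 kg.
Tool frame: the origin (TCP) lies between the finger pads; the fingertips stand 8 mm ahead of it and the grasp point (between the pads) lies 11 mm behind it; z points along the fingers, y is the direction in which the jaws open and shut (so a half turn about z gives the same grasp; the last joint's range is limited). The gripper opens to 85 mm and grips with 20 to 120 N. Pads are 22 mm wide; open, the fingers measure 114 mm over their backs; the gripper's body (76 mm by 85 mm) begins 54 mm behind the grasp point. The pads swing forward as they close: fully open they stand 13 mm farther back than shut.
Start: joints at [-1.221, 0.241, 0.005, 1.335, 0, 1.571], TCP at [0.171, -0.47, 0.239] pointing down, gripper open.
Joint ranges: [-2.72, 2.72], [-1.05, 1.87], [-1.09, 1.28], [-1.99, 2.15], [-1.42, 1.44], [-3.14, 3.14]. Speed limits (rad/s): [2.79, 2.79, 3.14, 3.14, 3.14, 3.14].

## Interface

Orientations are given as a unit quaternion [x, y, z, w].
In Python, from workcell import * gives the robot as it stands.
- The arm moves only by the tool send_rows, never from a script. Its argument "increments" is a list that holds one entry, the list of rows, each a list of 6 numbers: the shift along the tool's x, y, z in units of 50 mm (1.0 is 50 mm), then the turn, a rotation vector about the tool's x, y, z in units of 10 degrees (1.0 is 10 degrees). In form: [[[x, y, z, ax, ay, az], ...]]. A call has 1 to 8 rows; each row shifts and turns the commanded pose from where the row before left it, along the tool's axes as they then stand; what a row does not reach is not made up. A row lasts 1/8 s, in which the tool goes at most 62.5 mm and 10.7 degrees, less where a joint would pass 70% of its speed; a pose out of reach is approached as far as the arm can. A call with a number of a shift or a turn outside -1 to 1 is refused whole. A call with a gripper value outside its range is refused whole. "grip" is the closure, from 0 (fully open) to 1 (shut), set as the call begins (left out, the last holds). The fingers move at their own pace and stop on an object; the grip force is fixed at half the most. Time passes only in rows, so rows that do not move let the fingers close. It gives the time, the measured TCP pose, the force and the opening at its end, in the units of the state.
- get_obs(): the state, without advancing time (a new reading comes with each control period).
- camera(name): name is "scene" or "top"; returns a dict with "color" (384x512x3 uint8, red, green, blue), "z_map" (384x512 float32, m along the optical axis (not along the pixel's ray), 0 where there is no reading), "intrinsics" (3x3 intrinsics, pixels), "pose" (4x4, takes a point from camera to world coordinates). Camera axes: x right, y down, z forward; pixel columns grow to the right and rows downward; lengths in m; the calibration is good to about 2 mm. A picture is of the moment at which its call begins.
- job_done(): hands the job in, once; it reports no verdict.
The state is a dict: "clock": time; "joint_pos": joint angles; "joint_vel": joint speeds; "tau": joint torques, N m; "eef_pos": TCP position; "tool_rot": TCP orientation; "ft_force": force on the tool from outside, world axes, zero at the start; "ft_torque": the same for the moment, N m; "grip_width": finger opening in m.
Only numpy, scipy, OpenCV 4.12 (cv2) and the standard library are available. Lean on these libraries where they do the work, as an engineer would, in place of code of your own. Each camera call takes 0.05 s, during which the arm holds its last target.

## Task

Change the batch in the paint-tin shaker: take the finished tins out of its cradle and stand them in the aluminium tray, and stand the tins that are waiting on the bench upright in the cradle's pockets, one to a pocket. Next lower the clamp plate gently and level over the two guide columns until it lies flat on the tins, and last push the guard gate shut until its spring catch snaps out behind it. Set everything down gently and leave the other things on the bench where they are.

Things in the scene. Friction and masses are not known exactly. Their poses are not given: they have to be found in the camera images.
- shaker: grey bench shaker, fixed. Origin: centre of its underside, on the bench; x from its front (nearest the robot) to the back, y left along the cradle, z up. Cradle floor 65 mm up, with three pockets in a row along y. Guard walls 125 mm high at x = -95 and 95 mm, y = -140 and 140 mm; drive housing behind (x 100 to 185 mm) 120 mm high. The gate closes the right part of its front
- pocket_1 (a point): centre of the floor of the cradle's left (+y) pocket, 65 mm above the bench; pockets are 59 to 60 mm square inside, 62 mm apart, fenced by steel strips 15 mm high
- pocket_2 (a point): the same for the middle pocket
- pocket_3 (a point): the same for the right (-y) pocket
- clamp_seat (a point): point midway between the two guide columns, 135 mm above the bench, where the centre of the clamp plate's underside lies once the plate rests on the tins; axes as the shaker's. The columns are upright, round, 12 mm thick, 115 mm to either side along y, their tips 172 mm above the bench; the last 14 mm taper to 5 mm
- gate (a joint): travel in m of the sheet-steel guard gate on the shaker's front: 0 = fully open, grows as it is pushed to the shaker's -y, 0.120 = shut at its end stop. Drags with about 6 N, stays where it is left, takes about 12 N in the last 15 mm where it pushes the catch back; the catch drops behind it at about 0.117 and then holds it beyond 0.115
- gate_grip (a point): centre of the top of the gate's grip: a black upright round post 16 mm thick, top 165 mm above the bench, free above the gate's upper edge (125 mm above the bench). Moves with the gate along the shaker's y, 111 mm in front of the cradle's middle line
- catch (a joint): brass spring bolt of the catch on top of the front guard, travel in m: 0 = sprung fully out, grows to about 0.0075 while the gate's steel pin pushes it back. Shut and caught means gate above 0.114 and catch back below 0.003
- clamp_plate: loose aluminium plate, 266 mm (y) x 66 mm (x), 6 mm thick, 0.5 kg, flat on the bench; origin: centre of its underside. At y = 115 and -115 mm guide blocks 22 mm high with 15.5 mm through holes (either way round fits). Handle: black bar along y, 100 mm long, 12 mm wide, 14 mm high, centre line 47 mm above the underside, 34 mm free under it between feet at y = 44 and -44 mm
- done_1: plain bare tinplate paint tin with a press-in lid, a closed cylinder 50 mm across and 70 mm tall, about 0.2 kg; origin at the centre of its base, z up; a finished tin, standing in one of the cradle's pockets at the start (absent in some starts)
- done_2: plain bare tinplate paint tin with a press-in lid, a closed cylinder 50 mm across and 70 mm tall, about 0.2 kg; origin at the centre of its base, z up; a finished tin, standing in one of the cradle's pockets at the start (absent in some starts)
- done_3: plain bare tinplate paint tin with a press-in lid, a closed cylinder 50 mm across and 70 mm tall, about 0.2 kg; origin at the centre of its base, z up; a finished tin, standing in one of the cradle's pockets at the start (absent in some starts)
- wait_1: plain bare tinplate paint tin with a press-in lid, a closed cylinder 50 mm across and 70 mm tall, about 0.2 kg; origin at the centre of its base, z up; a waiting tin, standing on the bench to the left at the start (absent in some starts)
- wait_2: plain bare tinplate paint tin with a press-in lid, a closed cylinder 50 mm across and 70 mm tall, about 0.2 kg; origin at the centre of its base, z up; a waiting tin, standing on the bench to the left at the start (absent in some starts)
- wait_3: plain bare tinplate paint tin with a press-in lid, a closed cylinder 50 mm across and 70 mm tall, about 0.2 kg; origin at the centre of its base, z up; a waiting tin, standing on the bench to the left at the start (absent in some starts)
- tray: low aluminium tray fixed on the bench to the right, 80 mm (its x) by 200 mm (its y), rim 18 mm high, walls 3 mm and floor 3 mm thick; origin at the centre of its underside; room for three tins in a row along its y, 62 mm apart
- spray_can: bystander, leave alone: aerosol can, 52 mm across, 192 mm tall, upright; origin at the centre of its base
- tape_roll: bystander, leave alone: cream masking-tape roll lying flat, 100 mm across, 24 mm high; origin at the centre of its underside
- model_wheel: bystander, leave alone: black rubber model-truck wheel lying flat, 76 mm across, 28 mm high; origin at the centre of its underside
- spanner: bystander, leave alone: steel spanner 180 mm long lying flat
- paint_brush: bystander, leave alone: paint brush 160 mm long lying flat
- pot_tin: bystander, leave alone: white-painted tin, 74 mm across, 95 mm tall

How it is judged:
By the outcome, as a careful person would: the job done as asked, in the order asked, and still so for the second after the job is handed in, with the robot touching nothing.
Of done_1, done_2, done_3 only 2 to 3 are there at a start; the rules pass over those that are not, and their reading is None.
Of wait_1, wait_2, wait_3 only 2 to 3 are there at a start; the rules pass over those that are not, and their reading is None.
At some moment in a run one of clamp_plate may be knocked a few centimetres aside while the robot is not near it.
It also fails if it takes over 210 s, if anything falls off the work surface, if the arm or the gripper's body presses on something with over 40 N, if the wrist force passes 120 N, or if a joint passes its speed limit or range.

## Working session

There is one attempt and no reset: what is moved stays moved. The work goes in short steps, Python scripts to look and compute and a tool call to move; the robot and the scene stay as the last step left them, time stands still between calls to the robot, and variables do not carry over. Pictures are saved under pics/ and viewed, and the job is handed in when it is done.

Besides the shell and the picture viewer there is one more tool, called in YAML: its name, and indented under it one key for each argument. send_rows: Moves the arm, as the interface text tells. Its arguments: {"type":"object","properties":{"increments":{"type":"array"},"grip":{"type":"number"}},"required":["increments"]}

```bash
mkdir -p pics; ls; cat > h.py <<'E'
from workcell import *
import numpy as np, cv2
def snap(n,f):
    c=camera(n); cv2.imwrite('pics/'+f+'.png',cv2.cvtColor(c['color'],cv2.COLOR_RGB2BGR)); np.savez('/tmp/'+f+'.npz',**c); return c
def pts(c):
    z=c['z_map'];K=np.array(c['intrinsics']);P=np.array(c['pose'])
    v,u=np.mgrid[:z.shape[0],:z.shape[1]]
    X=np.stack([(u-K[0,2])/K[0,0]*z,(v-K[1,2])/K[1,1]*z,z],-1)
    W=X@P[:3,:3].T+P[:3,3]; W[z==0]=np.nan; return W
E
python3 - <<'E'
from h import *
print(get_obs())
for n in('scene','top'):
    c=snap(n,n+'0');print(n,np.round(c['pose'],3).tolist(),c['intrinsics'])
E
```

```text
pics
{'clock': 0.0, 'joint_pos': array([-1.22099086e+00,  2.41422273e-01,  3.73878437e-03,  1.33523263e+00,
        1.71046733e-06,  1.57076696e+00]), 'joint_vel': array([ 2.53947192e-04,  2.11001325e-03,  2.17867234e-04, -4.05333362e-05,
        4.46249004e-04,  1.95105794e-03]), 'tau': array([ 1.38797430e-03, -3.72321868e+01,  2.52406669e+01,  1.70319871e-02,
        9.70013002e-05, -2.07050999e-05]), 'eef_pos': array([ 0.17114495, -0.4691355 ,  0.23841388]), 'tool_rot': array([ 9.84740361e-01,  1.74026716e-01, -1.83577758e-04, -1.04387870e-03]), 'ft_force': array([ 0.12522674,  0.35245837, -0.27557514]), 'ft_torque': array([-0.00201814,  0.02325752, -0.03198952]), 'grip_width': 0.0856800079604457}
scene [[-0.695, 0.556, -0.456, 1.081], [0.719, 0.539, -0.438, 0.452], [0.003, -0.632, -0.775, 0.967], [0.0, 0.0, 0.0, 1.0]] [[374.09031355   0.         254.35289027]
 [  0.         374.09031355 190.25622518]
 [  0.           0.           1.        ]]
top [[-0.016, -0.993, 0.12, 0.426], [-1.0, 0.014, -0.018, -0.022], [0.017, -0.12, -0.993, 1.457], [0.0, 0.0, 0.0, 1.0]] [[409.31096737   0.         252.36701257]
 [  0.         409.31096737 196.45598626]
 [  0.           0.           1.        ]]
```

View pics/scene0.png

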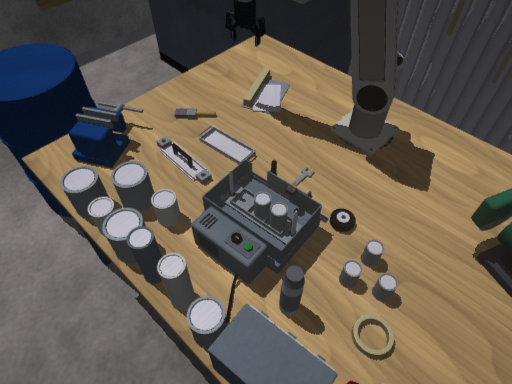

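View pics/top0.png

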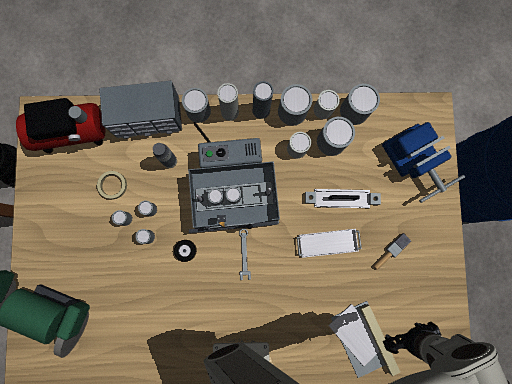

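```bash
python3 - <<'E'
import cv2
a=cv2.imread('pics/top0.png')
cv2.imwrite('pics/top0z.png',cv2.resize(a[130:260,90:290],None,fx=4,fy=4,interpolation=cv2.INTER_CUBIC))
cv2.imwrite('pics/top0y.png',cv2.resize(a[170:300,230:430],None,fx=4,fy=4,interpolation=cv2.INTER_CUBIC))
a=cv2.imread('pics/scene0.png')
cv2.imwrite('pics/sc0z.png',cv2.resize(a[140:280,180:340],None,fx=5,fy=4.2,interpolation=cv2.INTER_CUBIC))
E
```

```text
(no output)
```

View pics/top0z.png

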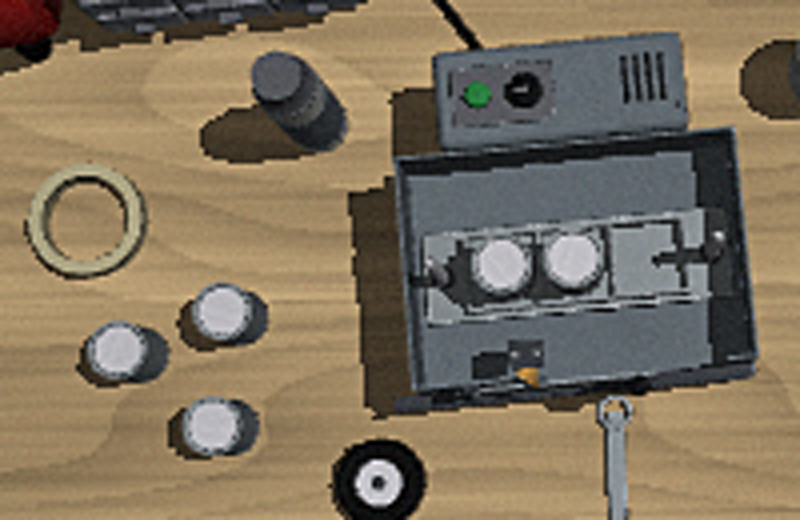

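View pics/top0y.png

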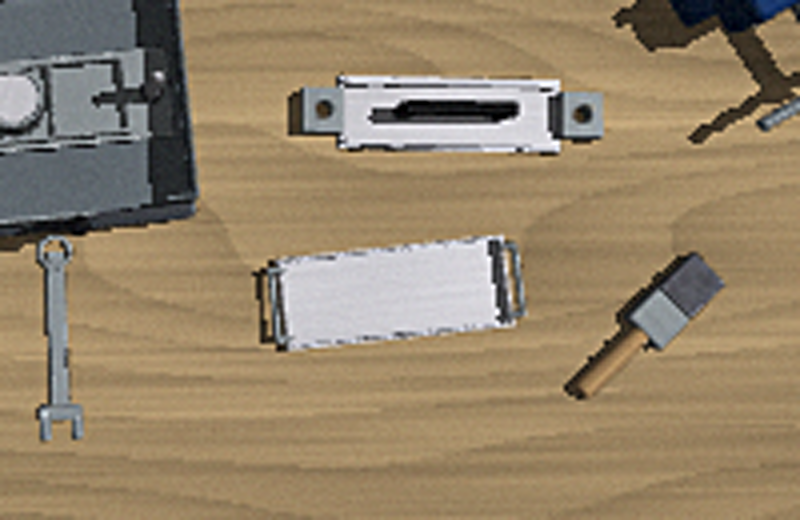

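View pics/sc0z.png

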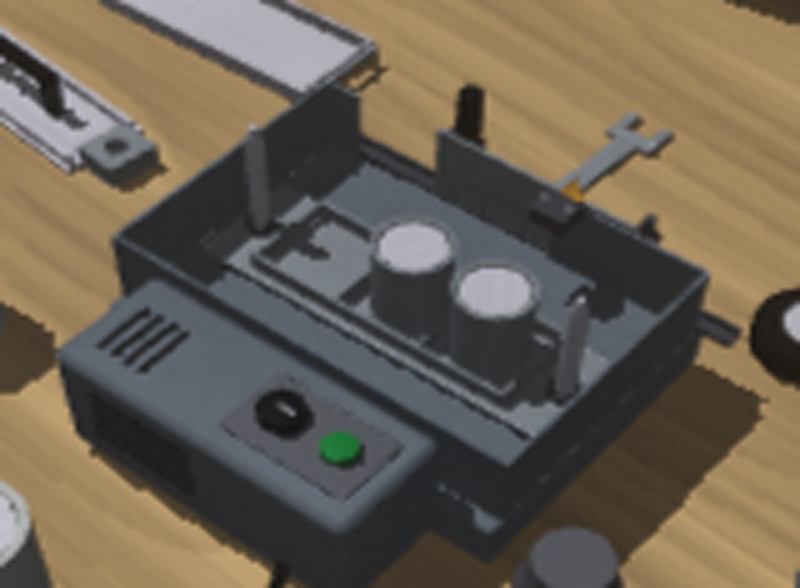

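```bash
python3 - <<'E'
from h import *
for n in('top','scene'):
    c=dict(np.load(f'/tmp/{n}0.npz'));W=pts(c);Z=W[...,2]
    print(n)
    def comps(m,mn,lab):
        k,l,s,ce=cv2.connectedComponentsWithStats(m.astype(np.uint8))
        for i in range(1,k):
            if s[i,4]>=mn:
                p=W[l==i]; print(lab,s[i,4],np.round(ce[i]).tolist(),np.round(np.median(p,0),4),'mid',np.round((p.min(0)+p.max(0))/2,4),'ext',np.round(np.ptp(p,axis=0),3))
    R=(W[...,0]>.25)&(W[...,0]<.72)&(W[...,1]>-.5)&(W[...,1]<.45)
    comps(R&(abs(Z-.07)<.006),40,'tin70')
    sh=R&(W[...,1]>-.1)&(W[...,1]<.2)
    comps(sh&(abs(Z-.135)<.004),20,'lid135')
    comps(sh&(Z>.139)&(Z<.18),2,'col')
    comps(sh&(abs(Z-.125)<.003),10,'wall')
    comps(R&(W[...,1]<-.1)&(Z>.034)&(Z<.06),5,'handle')
    comps(R&(W[...,1]<-.1)&(Z>.019)&(Z<.026),5,'block')
E
```

```text
top
tin70 381 [256.0, 194.0] [ 0.601  -0.0612  0.0667] mid [ 0.6027 -0.0557  0.07  ] ext [0.082 0.119 0.012]
tin70 149 [202.0, 199.0] [0.584  0.1236 0.0662] mid [0.5879 0.1223 0.0697] ext [0.076 0.045 0.011]
tin70 81 [226.0, 205.0] [0.5652 0.0422 0.067 ] mid [0.5696 0.0423 0.07  ] ext [0.034 0.089 0.012]
tin70 152 [145.0, 207.0] [0.5628 0.3166 0.0686] mid [0.5628 0.3163 0.0695] ext [0.047 0.049 0.011]
tin70 165 [119.0, 217.0] [0.5303 0.4039 0.0685] mid [0.5303 0.4034 0.0694] ext [0.048 0.048 0.011]
tin70 161 [143.0, 236.0] [0.4652 0.3226 0.0679] mid [0.4652 0.3223 0.0699] ext [0.047 0.048 0.012]
lid135 135 [233.0, 194.0] [0.5953 0.0162 0.1341] mid [0.595 0.016 0.135] ext [0.047 0.046 0.008]
lid135 144 [215.0, 196.0] [0.5924 0.0747 0.1338] mid [0.5906 0.0746 0.1349] ext [0.049 0.046 0.008]
col 9 [268.0, 189.0] [ 0.6045 -0.0967  0.1642] mid [ 0.6047 -0.0968  0.1604] ext [0.007 0.006 0.023]
col 15 [198.0, 196.0] [0.5853 0.1281 0.1596] mid [0.5865 0.1288 0.1577] ext [0.009 0.01  0.037]
col 47 [221.0, 219.0] [0.5135 0.0553 0.141 ] mid [0.5104 0.0552 0.142 ] ext [0.032 0.026 0.006]
col 20 
[... 5453 characters left out ...]
 0.4132 -0.4203  0.02  ] mid [ 0.4137 -0.418   0.0204] ext [0.006 0.013 0.003]
block 11 [204.0, 130.0] [ 0.4463 -0.4191  0.0215] mid [ 0.4433 -0.4191  0.0216] ext [0.032 0.009 0.004]
block 5 [200.0, 135.0] [ 0.4729 -0.4134  0.02  ] mid [ 0.473  -0.4126  0.0211] ext [0.004 0.013 0.004]
block 50 [164.0, 141.0] [ 0.5853 -0.4792  0.0219] mid [ 0.5872 -0.4798  0.0221] ext [0.04  0.04  0.006]
block 7 [176.0, 151.0] [ 0.5898 -0.4071  0.0214] mid [ 0.5904 -0.4071  0.0219] ext [0.011 0.005 0.006]
block 18 [250.0, 155.0] [ 0.4199 -0.2055  0.0211] mid [ 0.4155 -0.2067  0.0227] ext [0.049 0.012 0.006]
block 86 [203.0, 175.0] [ 0.5966 -0.2526  0.0211] mid [ 0.5954 -0.2538  0.0222] ext [0.042 0.039 0.006]
```

```bash
cat >> h.py <<'E'
from scipy.optimize import least_squares
def ray(c,uv):
    K=np.array(c['intrinsics']);P=np.array(c['pose']);uv=np.atleast_2d(uv).astype(float)
    d=np.c_[(uv-[K[0,2],K[1,2]])/[K[0,0],K[1,1]],np.ones(len(uv))]@P[:3,:3].T
    return P[:3,3],d
def plane(c,uv,z):
    o,d=ray(c,uv); return (o+d*((z-o[2])/d[:,2])[:,None])[:,:2]
def axis(items):  # vertical axis from masks [(cam,uv)], side offset in the ground plan
    def f(p):
        r=[]
        for c,uv in items:
            o,d=ray(c,uv); n=np.c_[-d[:,1],d[:,0]]; n/=np.linalg.norm(n,axis=1)[:,None]
            r.append(((p-o[:2])*n).sum(1)/np.sqrt(len(uv)))
        return np.concatenate(r)
    return least_squares(f,[.55,0]).x
E
python3 - <<'E'
from h import *
C={n:dict(np.load(f'/tmp/{n}0.npz')) for n in('top','scene')}
def fit(xy,z0,z1,r=.02):
    out=[]
    for n,c in C.items():
        W=pts(c); m=(np.hypot(W[...,0]-xy[0],W[...,1]-xy[1])<r)&(W[...,2]>z0)&(W[...,2]<z1)
        v,u=np.nonzero(m); out.append((c,np.c_[u,v]))
    each=[np.round(axis([o]) if 0 else plane(o[0],o[1].mean(0),(z0+z1)/2)[0],4) for o in out]
    return axis(out),[len(o[1]) for o in out],each
a=fit((.606,-.0965),.137,.18);b=fit((.5875,.1298),.137,.18)
print(a,b); d=b[0]-a[0]; print('len',np.linalg.norm(d),'mid',(a[0]+b[0])/2,'yaw',np.arctan2(-d[0],d[1]))
print('grip',fit((.49,-.036),.128,.18))
for t in[(.595,.017),(.591,.075)]: print('done',fit(t,.125,.15,.035))
for t in[(.5625,.3165),(.53,.404),(.465,.323)]: print('wait',fit(t,.06,.08,.035))
for t in[(.595,-.2545),(.5865,-.481)]: print('blk',fit(t,.017,.03,.03))
print('handle',fit((.591,-.368),.04,.06,.06))
for n,c in C.items():
    W=pts(c);m=(W[...,0]>.34)&(W[...,0]<.5)&(W[...,1]<-.18)&(W[...,1]>-.45)&(W[...,2]>.0015)&(W[...,2]<.03)
    k,l,s,ce=cv2.connectedComponentsWithStats(m.astype(np.uint8),connectivity=8);i=1+np.argmax(s[1:,4])
    v,u=np.nonzero(l==i);P=plane(c,np.c_[u,v],.012).astype(np.float32);print('tray',cv2.minAreaRect(P),len(P))
E
```

```text
(array([ 0.60620477, -0.09932082]), [13, 33], [array([ 0.6051, -0.0989]), array([ 0.61 , -0.095])]) (array([0.58754296, 0.13020629]), [15, 39], [array([0.5857, 0.1282]), array([0.5918, 0.1332])])
len 0.2302845100898138 mid [0.59687386 0.01544274] yaw 0.08112705914415033
grip (array([ 0.48741641, -0.03635604]), [22, 61], [array([ 0.49  , -0.0367]), array([ 0.4956, -0.03  ])])
done (array([0.58783475, 0.01399476]), [183, 217], [array([0.5945, 0.0167]), array([0.5982, 0.0214])])
done (array([0.55488214, 0.05046971]), [180, 235], [array([0.5903, 0.0745]), array([0.5943, 0.0774])])
wait (array([0.56211212, 0.31645949]), [172, 271], [array([0.5617, 0.3156]), array([0.5636, 0.3172])])
wait (array([0.53068235, 0.40437914]), [180, 295], [array([0.5302, 0.4031]), array([0.5325, 0.4049])])
wait (array([0.46532676, 0.32346898]), [179, 246], [array([0.4651, 0.3222]), array([0.468 , 0.3245])])
blk (array([ 0.59453489, -0.25391303]), [86, 97], [array([ 0.5944, -0.2543]), array([ 0.597 , -0.2513])])
blk (array([ 0.58687509, -0.48216248]), [100, 76], [array([ 0.5871, -0.4843]), array([ 0.5885, -0.4804])])
handle (array([ 0.59123145, -0.36432617]), [108, 101], [array([ 0.5911, -0.3674]), array([ 0.5924, -0.3643])])
tray ((0.4324526786804199, -0.3104802370071411), (0.10210972279310226, 0.2624758780002594), 0.1350855529308319) 1050
tray ((0.43486031889915466, -0.3211054503917694), (0.10098018497228622, 0.23115918040275574), 2.53873610496521) 787
```

```bash
python3 - <<'E'
from h import *
for n in('top','scene'):
    c=dict(np.load(f'/tmp/{n}0.npz'));W=pts(c);g=c['color'].astype(int)
    m=(g.min(-1)>150)&(g.max(-1)-g.min(-1)<30)&(W[...,0]>.34)&(W[...,0]<.51)&(W[...,1]<-.18)&(W[...,1]>-.46)&(W[...,2]<.03)
    k,l,s,ce=cv2.connectedComponentsWithStats(m.astype(np.uint8));i=1+np.argmax(s[1:,4])
    v,u=np.nonzero(l==i)
    print(n,len(v),cv2.minAreaRect(plane(c,np.c_[u,v],.003).astype(np.float32)), np.median(W[l==i],0))
    e=(W[...,2]>.012)&(W[...,2]<.024)&(W[...,0]>.34)&(W[...,0]<.51)&(W[...,1]<-.18)&(W[...,1]>-.46)
    print(cv2.minAreaRect(W[e][:,:2].astype(np.float32)),e.sum())
E
```

```text
top 1187 ((0.4333314001560211, -0.3167605996131897), (0.08176559954881668, 0.20047365128993988), 5.300620079040527) [ 0.43249045 -0.31078835  0.00262798]
((0.4332168400287628, -0.31405454874038696), (0.07994421571493149, 0.22205017507076263), 5.2090020179748535) 208
scene 572 ((0.42894062399864197, -0.3132733702659607), (0.062381561845541, 0.17722399532794952), 5.049602031707764) [ 0.42931834 -0.31014497  0.00215716]
((0.4325762391090393, -0.3129756450653076), (0.0863872841000557, 0.2237422913312912), 5.0002617835998535) 251
```

```bash
cat >> h.py <<'E'
from scipy.spatial.transform import Rotation as R
def tgt(x,y,z,yaw=1.652,o=None):
    """shift in tool axes (units of 50 mm) and turn (units of 10deg) from the measured pose"""
    o=o or get_obs(); r=R.from_quat(o['tool_rot'])
    want=R.from_euler('z',yaw)*R.from_euler('x',np.pi)
    d=r.inv().apply(np.array([x,y,z])-o['eef_pos'])/.05
    t=np.degrees((r.inv()*want).as_rotvec())/10
    print('t',round(o['clock'],2),'pos',np.round(o['eef_pos'],4),'F',np.round(o['ft_force'],1),'w',round(o['grip_width'],4))
    print('shift',np.round(d,3),'turn',np.round(t,3))
E
python3 -c "
from h import *
tgt(.5907,.075,.3)"
```

```text
t 0.1 pos [ 0.1712 -0.4692  0.2385] F [-0.7  0.7  0.1] w 0.0853
shift [11.613 -7.352 -1.217] turn [-9.000e-03 -7.000e-03 -7.461e+00]
```

send_rows:
  increments:
    - [[0,0,-0.15,0,0,-0.933],[0,0,-0.15,0,0,-0.933],[0,0,-0.15,0,0,-0.933],[0,0,-0.15,0,0,-0.933],[0,0,-0.15,0,0,-0.933],[0,0,-0.15,0,0,-0.933],[0,0,-0.15,0,0,-0.933],[0,0,-0.15,0,0,-0.933]]
  grip: 0

```text
clock: 1.1
eef_pos: [0.1712, -0.4694, 0.299]
tool_rot: [0.676, 0.737, 0.0, -0.001]
ft_force: [0.4, -0.9, -0.1]
grip_width: 0.0857
```

```bash
python3 -c "
from h import *
tgt(.5907,.075,.3)"
```

```text
t 1.1 pos [ 0.1712 -0.4694  0.299 ] F [ 0.4 -0.9 -0.1] w 0.0857
shift [10.118  9.304 -0.011] turn [-0.002 -0.007  0.033]
```

send_rows:
  increments:
    - [[0.78,0.715,0,0,0,0],[0.78,0.715,0,0,0,0],[0.78,0.715,0,0,0,0],[0.78,0.715,0,0,0,0],[0.78,0.715,0,0,0,0],[0.78,0.715,0,0,0,0],[0.78,0.715,0,0,0,0],[0.78,0.715,0,0,0,0]]

```text
clock: 2.1
eef_pos: [0.4316, -0.1339, 0.299]
tool_rot: [0.678, 0.735, -0.0, -0.0]
ft_force: [0.2, -0.5, 0.2]
grip_width: 0.0854
```

send_rows:
  increments:
    - [[0.78,0.715,0,0,0,0],[0.78,0.715,0,0,0,0],[0.78,0.715,0,0,0,0],[0.78,0.715,0.5,0,0,0],[0.758,0.724,0.5,0,0,0.033],[0,0,0.5,0,0,0],[0,0,0.5,0,0,0]]

```text
clock: 2.98
eef_pos: [0.5935, 0.0734, 0.1971]
tool_rot: [0.679, 0.734, -0.001, -0.001]
ft_force: [0.6, -1.3, 0.1]
grip_width: 0.0857
```

```bash
python3 -c "
from h import *
tgt(.5907,.075,.104)"
```

```text
t 2.98 pos [0.5935 0.0734 0.1971] F [ 0.6 -1.3  0.1] w 0.0857
shift [ 0.036 -0.049  1.862] turn [-0.013  0.001 -0.02 ]
```

send_rows:
  increments:
    - [[0.036,-0.049,0.4,0,0,0],[0,0,0.4,0,0,0],[0,0,0.4,0,0,0],[0,0,0.4,0,0,0],[0,0,0.2,0,0,0],[0,0,0.06,0,0,0],[0,0,0,0,0,0]]

```text
clock: 3.85
eef_pos: [0.5914, 0.0741, 0.1067]
tool_rot: [0.68, 0.733, 0.0, 0.0]
ft_force: [-0.4, 0.3, 0.2]
grip_width: 0.0856
```

send_rows:
  increments:
    - [[0,0,0,0,0,0],[0,0,0,0,0,0],[0,0,0,0,0,0],[0,0,0,0,0,0],[0,0,0,0,0,0],[0,0,0,0,0,0]]
  grip: 1

```text
clock: 4.6
eef_pos: [0.5915, 0.0741, 0.1073]
tool_rot: [0.68, 0.733, 0.001, 0.0]
ft_force: [-1.3, -0.6, 6.2]
grip_width: 0.0486
```

```bash
python3 -c "
from h import *
tgt(.4294,-.273,.25);snap('top','g1');snap('scene','g1s')"
```

```text
t 4.6 pos [0.5915 0.0741 0.1073] F [-1.3 -0.6  6.2] w 0.0486
shift [-6.676 -3.755 -2.859] turn [ 0.008 -0.    -0.03 ]
```

View pics/g1s.png

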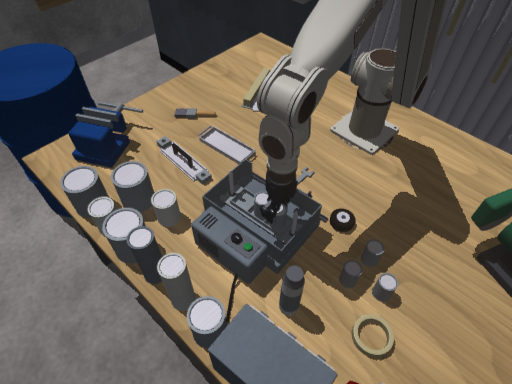

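send_rows:
  increments:
    - [[0,0,-0.2,0,0,0],[0,0,-0.5,0,0,0],[0,0,-0.8,0,0,0],[0,0,-0.8,0,0,0],[0,0,-0.5,0,0,0]]

```text
clock: 5.32
eef_pos: [0.5916, 0.0741, 0.2484]
tool_rot: [0.68, 0.733, 0.001, 0.001]
ft_force: [0.3, 0.3, -3.1]
grip_width: 0.0487
```

send_rows:
  increments:
    - [[-0.8,-0.45,0,0,0,0],[-0.95,-0.53,0,0,0,0],[-0.95,-0.53,0,0,0,0],[-0.95,-0.53,0,0,0,0],[-0.95,-0.53,0,0,0,0],[-0.95,-0.53,0,0,0,0],[-0.8,-0.45,0,0,0,0],[-0.3,-0.2,0,0,0,0]]

```text
clock: 6.32
eef_pos: [0.428, -0.2736, 0.2461]
tool_rot: [0.681, 0.732, -0.0, -0.0]
ft_force: [0.8, -0.2, -3.0]
grip_width: 0.0487
```

```bash
python3 -c "
from h import *
tgt(.4294,-.273,.047)"
```

```text
t 6.33 pos [ 0.428  -0.2736  0.2461] F [ 0.8 -0.2 -3. ] w 0.0487
shift [0.009 0.031 3.982] turn [-0.004 -0.001 -0.049]
```

send_rows:
  increments:
    - [[0,0.03,0.6,0,0,0],[0,0,0.8,0,0,0],[0,0,0.8,0,0,0],[0,0,0.7,0,0,0],[0,0,0.5,0,0,0],[0,0,0.3,0,0,0],[0,0,0.15,0,0,0],[0,0,0.05,0,0,0]]

```text
clock: 7.32
eef_pos: [0.4313, -0.2716, 0.0515]
tool_rot: [0.68, 0.734, 0.0, 0.0]
ft_force: [-0.2, 0.3, -2.6]
grip_width: 0.0489
```

send_rows:
  increments:
    - [[0,0,0.03,0,0,0],[0,0,0.03,0,0,0],[0,0,0.02,0,0,0],[0,0,0,0,0,0]]

```text
clock: 7.82
eef_pos: [0.4309, -0.2717, 0.0475]
tool_rot: [0.68, 0.733, 0.0, 0.0]
ft_force: [-0.1, 0.4, -2.3]
grip_width: 0.0486
```

send_rows:
  increments:
    - [[0,0,0.02,0,0,0],[0,0,0.02,0,0,0],[0,0,0.01,0,0,0],[0,0,0,0,0,0]]

```text
clock: 8.32
eef_pos: [0.4309, -0.2716, 0.0453]
tool_rot: [0.68, 0.733, 0.0, 0.0]
ft_force: [-1.9, 0.1, 3.5]
grip_width: 0.0487
```

send_rows:
  increments:
    - [[0,0,0,0,0,0],[0,0,0,0,0,0],[0,0,0,0,0,0],[0,0,0,0,0,0]]
  grip: 0

```text
clock: 8.82
eef_pos: [0.4309, -0.2716, 0.0447]
tool_rot: [0.68, 0.733, 0.0, -0.0]
ft_force: [0.1, 0.7, 0.0]
grip_width: 0.0856
```

send_rows:
  increments:
    - [[0,0,-0.3,0,0,0],[0,0,-0.8,0,0,0],[0,0,-1,0,0,0],[0.4,0.25,-1,0,0,0],[0.9,0.5,-0.5,0,0,0],[0.95,0.55,0,0,0,0],[0.95,0.55,0,0,0,0],[0.95,0.55,0,0,0,0]]

```text
clock: 9.82
eef_pos: [0.5355, -0.054, 0.2264]
tool_rot: [0.68, 0.733, 0.001, 0.001]
ft_force: [0.9, 0.0, 0.7]
grip_width: 0.0853
```

```bash
python3 -c "
from h import *
tgt(.5948,.017,.107)"
```

```text
t 9.82 pos [ 0.5355 -0.054   0.2264] F [0.9 0.  0.7] w 0.0853
shift [1.328 1.285 2.389] turn [ 0.012  0.003 -0.031]
```

send_rows:
  increments:
    - [[0.66,0.64,0,0,0,0],[0.66,0.64,0,0,0,0],[0,0,0.2,0,0,0],[0,0,0.2,0,0,0]]

```text
clock: 10.32
eef_pos: [0.5931, 0.0149, 0.2046]
tool_rot: [0.68, 0.734, -0.0, 0.0]
ft_force: [-0.6, -0.8, 0.5]
grip_width: 0.0852
```

```bash
python3 -c "
from h import *
tgt(.5948,.017,.107)"
```

```text
t 10.32 pos [0.5931 0.0149 0.2046] F [-0.6 -0.8  0.5] w 0.0852
shift [0.04  0.037 1.953] turn [-0.002  0.002 -0.028]
```

send_rows:
  increments:
    - [[0.03,0.03,0.4,0,0,0],[0,0,0.45,0,0,0],[0,0,0.45,0,0,0],[0,0,0.35,0,0,0],[0,0,0.2,0,0,0],[0,0,0.08,0,0,0],[0,0,0,0,0,0]]

```text
clock: 11.2
eef_pos: [0.595, 0.0163, 0.1086]
tool_rot: [0.68, 0.733, 0.0, 0.0]
ft_force: [0.4, -0.6, 0.6]
grip_width: 0.0853
```

send_rows:
  increments:
    - [[0,0,0,0,0,0],[0,0,0,0,0,0],[0,0,0,0,0,0],[0,0,0,0,0,0],[0,0,0,0,0,0]]
  grip: 1

```text
clock: 11.82
eef_pos: [0.5953, 0.0168, 0.1092]
tool_rot: [0.68, 0.733, 0.0, 0.0]
ft_force: [-2.2, 0.0, 6.1]
grip_width: 0.0486
```

send_rows:
  increments:
    - [[0,0,-0.2,0,0,0],[0,0,-0.5,0,0,0],[0,0,-0.8,0,0,0],[0,0,-0.8,0,0,0],[0,0,-0.5,0,0,0]]

```text
clock: 12.45
eef_pos: [0.5955, 0.0168, 0.2504]
tool_rot: [0.68, 0.733, 0.001, 0.001]
ft_force: [0.2, 0.1, -1.9]
grip_width: 0.049
```

```bash
python3 -c "
from h import *
tgt(.4366,-.353,.25)"
```

```text
t 12.45 pos [0.5955 0.0168 0.2504] F [ 0.2  0.1 -1.9] w 0.049
shift [-7.133e+00 -3.730e+00  1.000e-03] turn [ 0.012  0.    -0.03 ]
```

send_rows:
  increments:
    - [[-0.8,-0.42,0,0,0,0],[-1,-0.52,0,0,0,0],[-1,-0.52,0,0,0,0],[-1,-0.52,0,0,0,0],[-1,-0.52,0,0,0,0],[-1,-0.52,0,0,0,0],[-1,-0.52,0,0,0,0],[-0.33,-0.19,0,0,0,0]]

```text
clock: 13.45
eef_pos: [0.4343, -0.3555, 0.2478]
tool_rot: [0.681, 0.732, -0.0, -0.0]
ft_force: [0.3, 0.6, -2.2]
grip_width: 0.0487
```

send_rows:
  increments:
    - [[0,0,0.6,0,0,0],[0,0,0.8,0,0,0],[0,0,0.8,0,0,0],[0,0,0.7,0,0,0],[0,0,0.5,0,0,0],[0,0,0.3,0,0,0],[0,0,0.15,0,0,0],[0,0,0.05,0,0,0]]

```text
clock: 14.45
eef_pos: [0.4365, -0.353, 0.0535]
tool_rot: [0.68, 0.734, 0.0, 0.0]
ft_force: [-0.2, 0.3, -2.3]
grip_width: 0.0488
```

send_rows:
  increments:
    - [[0,0,0.02,0,0,0],[0,0,0.02,0,0,0],[0,0,0.02,0,0,0],[0,0,0,0,0,0]]

```text
clock: 14.95
eef_pos: [0.4361, -0.353, 0.0505]
tool_rot: [0.68, 0.733, 0.0, 0.0]
ft_force: [-0.3, 0.0, -3.2]
grip_width: 0.0486
```

send_rows:
  increments:
    - [[0,0,0.03,0,0,0],[0,0,0.03,0,0,0],[0,0,0,0,0,0]]

```text
clock: 15.32
eef_pos: [0.4361, -0.3529, 0.0473]
tool_rot: [0.68, 0.733, 0.0, 0.0]
ft_force: [0.1, 0.8, -1.3]
grip_width: 0.0487
```

send_rows:
  increments:
    - [[0,0,0.02,0,0,0],[0,0,0,0,0,0]]

```text
clock: 15.58
eef_pos: [0.4361, -0.353, 0.0472]
tool_rot: [0.68, 0.733, -0.0, 0.0]
ft_force: [-2.3, 1.6, 4.8]
grip_width: 0.0486
```

Touching; release, lift, and head to the waiting tins, looking on the way.

send_rows:
  increments:
    - [[0,0,0,0,0,0],[0,0,0,0,0,0],[0,0,0,0,0,0],[0,0,0,0,0,0]]
  grip: 0

```text
clock: 16.08
eef_pos: [0.4361, -0.3529, 0.0462]
tool_rot: [0.68, 0.733, -0.0, -0.0]
ft_force: [-0.5, 0.5, -0.6]
grip_width: 0.0855
```

send_rows:
  increments:
    - [[0,0,-0.3,0,0,0],[0,0,-0.8,0,0,0],[0,0,-1,0,0,0],[0.4,0,-1,0,0,0],[0.8,0,-0.8,0,0,0],[1,0,0,0,0,0],[1,0,0,0,0,0],[1,0,0,0,0,0]]

```text
clock: 17.08
eef_pos: [0.42, -0.1422, 0.2428]
tool_rot: [0.68, 0.733, 0.001, 0.001]
ft_force: [0.3, 0.3, 1.2]
grip_width: 0.085
```

send_rows:
  increments:
    - [[1,0,0,0,0,0],[1,0,0,0,0,0],[1,0,0,0,0,0],[1,0,0,0,0,0],[1,0,0,0,0,0],[1,0,0,0,0,0],[1,0,0,0,0,0],[1,0,0,0,0,0]]

```text
clock: 18.08
eef_pos: [0.3896, 0.257, 0.2427]
tool_rot: [0.68, 0.734, 0.001, 0.0]
ft_force: [0.7, -0.3, 0.4]
grip_width: 0.0857
```

```bash
python3 -c "
from h import *
tgt(.465,.323,.2);snap('top','a1');snap('scene','a1s')"
```

```text
t 18.07 pos [0.3896 0.257  0.2427] F [ 0.7 -0.3  0.4] w 0.0857
shift [1.2   1.603 0.858] turn [ 0.011 -0.005 -0.029]
```

View pics/a1.png

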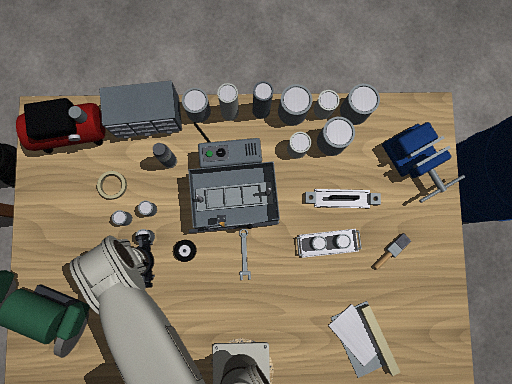

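View pics/a1s.png

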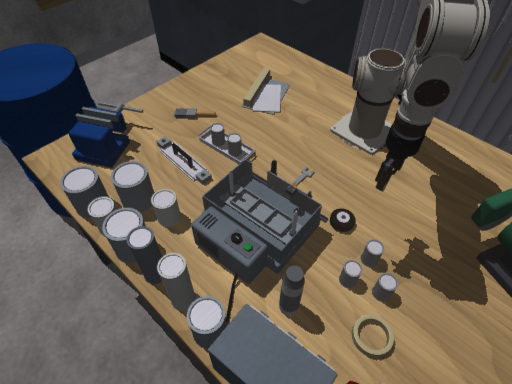

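send_rows:
  increments:
    - [[0.6,0.8,0.1,0,0,0],[0.6,0.8,0.3,0,0,0],[0,0,0.6,0,0,0],[0,0,0.8,0,0,0],[0,0,0.6,0,0,0]]

```text
clock: 18.8
eef_pos: [0.4649, 0.3201, 0.1205]
tool_rot: [0.68, 0.733, -0.001, 0.0]
ft_force: [0.4, -0.1, -0.3]
grip_width: 0.0856
```

```bash
python3 -c "
from h import *
tgt(.465,.323,.042)"
```

```text
t 18.8 pos [0.4649 0.3201 0.1205] F [ 0.4 -0.1 -0.3] w 0.0856
shift [0.06  0.007 1.569] turn [-0.004  0.005 -0.034]
```

send_rows:
  increments:
    - [[0.05,0,0.4,0,0,0],[0,0,0.4,0,0,0],[0,0,0.4,0,0,0],[0,0,0.2,0,0,0],[0,0,0.1,0,0,0],[0,0,0,0,0,0]]

```text
clock: 19.55
eef_pos: [0.4651, 0.3236, 0.0467]
tool_rot: [0.68, 0.733, 0.0, 0.0]
ft_force: [-0.1, 0.6, -0.5]
grip_width: 0.0855
```

send_rows:
  increments:
    - [[0,0,0,0,0,0],[0,0,0,0,0,0],[0,0,0,0,0,0],[0,0,0,0,0,0],[0,0,0,0,0,0]]
  grip: 1

```text
clock: 20.18
eef_pos: [0.4653, 0.3242, 0.0473]
tool_rot: [0.68, 0.733, 0.001, 0.0]
ft_force: [-0.7, 0.0, 5.1]
grip_width: 0.0488
```

```bash
python3 -c "
from h import *
tgt(.6019,-.0464,.255)"
```

```text
t 20.18 pos [0.4653 0.3242 0.0473] F [-0.7  0.   5.1] w 0.0488
shift [-7.594  2.167 -4.159] turn [ 0.008 -0.006 -0.029]
```

send_rows:
  increments:
    - [[0,0,-0.2,0,0,0],[0,0,-0.6,0,0,0],[0,0,-0.9,0,0,0],[0,0,-0.9,0,0,0],[0,0,-0.9,0,0,0],[-0.3,0.1,-0.65,0,0,0],[-0.8,0.2,0,0,0,0]]

```text
clock: 21.05
eef_pos: [0.4852, 0.2715, 0.2573]
tool_rot: [0.679, 0.735, 0.003, 0.001]
ft_force: [-0.5, -0.3, -2.1]
grip_width: 0.0489
```

send_rows:
  increments:
    - [[-1,0.28,0,0,0,0],[-1,0.28,0,0,0,0],[-1,0.28,0,0,0,0],[-1,0.28,0,0,0,0],[-1,0.28,0,0,0,0],[-1,0.28,0,0,0,0],[-0.5,0.15,0,0,0,0],[0,0,0,0,0,0]]

```text
clock: 22.05
eef_pos: [0.5998, -0.0493, 0.2531]
tool_rot: [0.681, 0.732, -0.001, -0.0]
ft_force: [0.1, -0.3, -1.4]
grip_width: 0.0485
```

```bash
python3 -c "
from h import *
tgt(.6019,-.0464,.112)"
```

```text
t 22.05 pos [ 0.5998 -0.0493  0.2531] F [ 0.1 -0.3 -1.4] w 0.0485
shift [0.056 0.049 2.821] turn [-0.008 -0.    -0.051]
```

send_rows:
  increments:
    - [[0.03,0.03,0.4,0,0,0],[0,0,0.6,0,0,0],[0,0,0.6,0,0,0],[0,0,0.3,0,0,0],[0,0,0,0,0,0]]

```text
clock: 22.68
eef_pos: [0.6002, -0.0448, 0.1578]
tool_rot: [0.679, 0.734, -0.001, -0.001]
ft_force: [-1.0, 0.3, 0.8]
grip_width: 0.0485
```

```bash
python3 -c "
from h import *
tgt(.6019,-.0464,.112)"
```

```text
t 22.68 pos [ 0.6002 -0.0448  0.1578] F [-1.   0.3  0.8] w 0.0485
shift [-0.036  0.033  0.916] turn [-0.016 -0.003 -0.025]
```

send_rows:
  increments:
    - [[-0.02,0.03,0.3,0,0,0],[0,0,0.25,0,0,0],[0,0,0.15,0,0,0],[0,0,0.08,0,0,0],[0,0,0.05,0,0,0],[0,0,0,0,0,0]]

```text
clock: 23.42
eef_pos: [0.6029, -0.0464, 0.1174]
tool_rot: [0.68, 0.733, 0.0, 0.0]
ft_force: [-0.5, -0.2, -1.3]
grip_width: 0.0485
```

send_rows:
  increments:
    - [[0,0,0.04,0,0,0],[0,0,0.03,0,0,0],[0,0,0.02,0,0,0],[0,0,0,0,0,0]]

```text
clock: 23.92
eef_pos: [0.6027, -0.0464, 0.1127]
tool_rot: [0.68, 0.733, -0.0, -0.0]
ft_force: [0.1, -0.5, -0.6]
grip_width: 0.0483
```

send_rows:
  increments:
    - [[0,0,0.02,0,0,0],[0,0,0,0,0,0]]

```text
clock: 24.18
eef_pos: [0.6029, -0.0464, 0.1123]
tool_rot: [0.68, 0.733, 0.0, 0.0]
ft_force: [-1.4, -0.1, 1.7]
grip_width: 0.0484
```

Touched at the expected height. Release, lift, go to tin A.

send_rows:
  increments:
    - [[0,0,0,0,0,0],[0,0,0,0,0,0],[0,0,0,0,0,0],[0,0,0,0,0,0]]
  grip: 0

```text
clock: 24.68
eef_pos: [0.6028, -0.0464, 0.1118]
tool_rot: [0.68, 0.733, -0.0, -0.0]
ft_force: [-0.3, 0.1, -0.2]
grip_width: 0.0853
```

send_rows:
  increments:
    - [[0,0,-0.3,0,0,0],[0,0,-0.7,0,0,0],[0,0,-0.8,0,0,0],[0.4,-0.2,-0.5,0,0,0],[0.9,-0.3,0,0,0,0],[1,-0.3,0,0,0,0],[1,-0.3,0,0,0,0],[1,-0.2,0,0,0,0]]

```text
clock: 25.68
eef_pos: [0.5211, 0.1645, 0.2284]
tool_rot: [0.68, 0.733, 0.001, 0.0]
ft_force: [1.4, 0.5, 0.1]
grip_width: 0.0852
```

```bash
python3 -c "
from h import *
tgt(.562,.3165,.2)
c=snap('scene','a2s');
a=cv2.imread('pics/a2s.png');cv2.imwrite('pics/a2z.png',cv2.resize(a[140:280,180:340],None,fx=5,fy=4.2))"
```

```text
t 25.68 pos [0.5211 0.1645 0.2284] F [1.4 0.5 0.1] w 0.0852
shift [2.97  1.044 0.572] turn [ 0.011 -0.003 -0.032]
```

View pics/a2z.png

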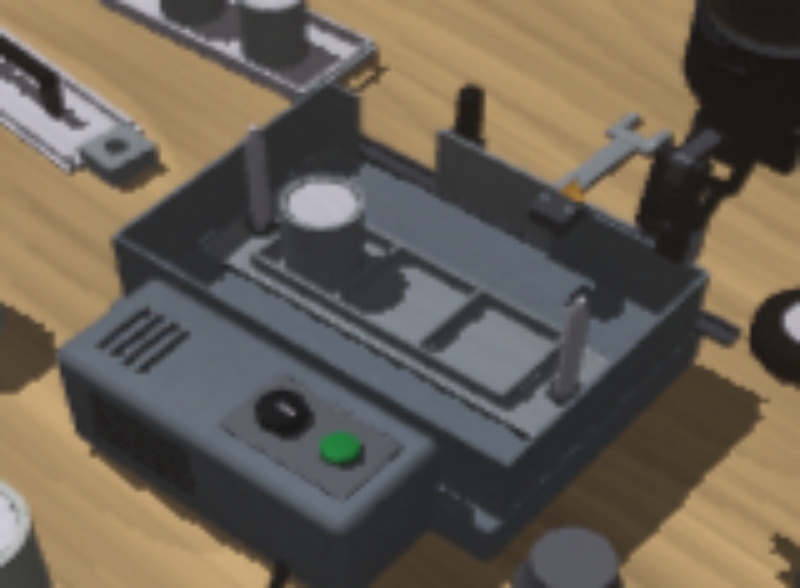

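send_rows:
  increments:
    - [[0.7,0.2,0,0,0,0],[0.9,0.3,0,0,0,0],[0.9,0.3,0,0,0,0],[0.45,0.22,0,0,0,0],[0,0,0,0,0,0]]

```text
clock: 26.35
eef_pos: [0.5616, 0.3156, 0.227]
tool_rot: [0.679, 0.734, 0.0, 0.0]
ft_force: [-0.3, -0.1, -0.9]
grip_width: 0.0855
```

```bash
python3 -c "
from h import *
tgt(.562,.3165,.045)
W=pts(dict(np.load('/tmp/top0.npz')));m=(W[...,2]>.16)&(W[...,2]<.2)&(W[...,1]>.2)&(W[...,1]<.35)&(W[...,0]<.72);print(np.median(W[m],0),m.sum())"
```

```text
t 26.35 pos [0.5616 0.3156 0.227 ] F [-0.3 -0.1 -0.9] w 0.0855
shift [0.016 0.007 3.641] turn [ 0.004 -0.002 -0.016]
[0.71594355 0.24522173 0.17019192] 40
```

Spray can is at x≈0.70+, well clear.

send_rows:
  increments:
    - [[0,0,0.6,0,0,0],[0,0,0.8,0,0,0],[0,0,0.8,0,0,0],[0,0,0.6,0,0,0],[0,0,0.4,0,0,0],[0,0,0.25,0,0,0],[0,0,0.1,0,0,0],[0,0,0,0,0,0]]

```text
clock: 27.35
eef_pos: [0.5617, 0.3138, 0.0499]
tool_rot: [0.68, 0.733, 0.0, 0.0]
ft_force: [0.0, -0.1, -0.6]
grip_width: 0.085
```

send_rows:
  increments:
    - [[0,0,0,0,0,0],[0,0,0,0,0,0],[0,0,0,0,0,0],[0,0,0,0,0,0],[0,0,0,0,0,0]]
  grip: 1

```text
clock: 27.98
eef_pos: [0.5616, 0.3144, 0.0505]
tool_rot: [0.68, 0.734, 0.001, 0.0]
ft_force: [-1.9, 0.1, 4.6]
grip_width: 0.0486
```

```bash
python3 -c "
from h import *
tgt(.5969,.0154,.255)"
```

```text
t 27.98 pos [0.5616 0.3144 0.0505] F [-1.9  0.1  4.6] w 0.0486
shift [-6.013  0.253 -4.094] turn [ 0.007 -0.004 -0.029]
```

send_rows:
  increments:
    - [[0,0,-0.2,0,0,0],[0,0,-0.6,0,0,0],[0,0,-0.9,0,0,0],[0,0,-0.9,0,0,0],[0,0,-0.9,0,0,0],[-0.3,0,-0.65,0,0,0],[-0.8,0.03,0,0,0,0],[-1,0.04,0,0,0,0]]

```text
clock: 28.98
eef_pos: [0.5728, 0.2094, 0.2571]
tool_rot: [0.679, 0.734, 0.0, 0.0]
ft_force: [0.2, -0.4, -1.8]
grip_width: 0.0485
```

send_rows:
  increments:
    - [[-1,0.05,0,0,0,0],[-1,0.05,0,0,0,0],[-1,0.05,0,0,0,0],[-0.7,0.03,0,0,0,0],[-0.25,0,0,0,0,0],[0,0,0,0,0,0]]

```text
clock: 29.72
eef_pos: [0.5966, 0.0129, 0.2566]
tool_rot: [0.68, 0.733, -0.0, -0.0]
ft_force: [-1.3, 0.0, -2.0]
grip_width: 0.0479
```

```bash
python3 -c "
from h import *
tgt(.5969,.0135,.1155)"
```

```text
t 29.73 pos [0.5966 0.0129 0.2566] F [-1.3  0.  -2. ] w 0.0479
shift [0.009 0.008 2.822] turn [-0.003 -0.003 -0.038]
```

send_rows:
  increments:
    - [[0,0,0.5,0,0,0],[0,0,0.7,0,0,0],[0,0,0.6,0,0,0],[0,0,0.4,0,0,0],[0,0,0.25,0,0,0],[0,0,0.15,0,0,0],[0,0,0.05,0,0,0],[0,0,0,0,0,0]]

```text
clock: 30.72
eef_pos: [0.5972, 0.0134, 0.1249]
tool_rot: [0.68, 0.733, 0.0, 0.0]
ft_force: [0.5, -0.7, -1.9]
grip_width: 0.0484
```

send_rows:
  increments:
    - [[0,0,0.05,0,0,0],[0,0,0.04,0,0,0],[0,0,0.02,0,0,0],[0,0,0,0,0,0]]

```text
clock: 31.22
eef_pos: [0.5967, 0.0133, 0.1187]
tool_rot: [0.68, 0.733, -0.0, -0.0]
ft_force: [0.9, -0.2, -2.3]
grip_width: 0.0484
```

send_rows:
  increments:
    - [[0,0,0.03,0,0,0],[0,0,0.02,0,0,0],[0,0,0,0,0,0]]

```text
clock: 31.6
eef_pos: [0.5967, 0.0133, 0.1161]
tool_rot: [0.68, 0.733, -0.0, -0.0]
ft_force: [-0.3, -0.1, -2.0]
grip_width: 0.0487
```

send_rows:
  increments:
    - [[0,0,0.02,0,0,0],[0,0,0,0,0,0]]

```text
clock: 31.85
eef_pos: [0.5969, 0.0133, 0.1156]
tool_rot: [0.68, 0.733, 0.0, 0.0]
ft_force: [0.4, 0.4, -0.2]
grip_width: 0.0487
```

Contact has begun (weight taken). One more small step, release, lift.

send_rows:
  increments:
    - [[0,0,0.01,0,0,0],[0,0,0,0,0,0]]

```text
clock: 32.1
eef_pos: [0.5969, 0.0133, 0.1155]
tool_rot: [0.68, 0.733, 0.0, 0.0]
ft_force: [-3.2, 0.3, 4.9]
grip_width: 0.0485
```

send_rows:
  increments:
    - [[0,0,0,0,0,0],[0,0,0,0,0,0],[0,0,0,0,0,0],[0,0,0,0,0,0]]
  grip: 0

```text
clock: 32.6
eef_pos: [0.5968, 0.0133, 0.1146]
tool_rot: [0.68, 0.733, -0.0, -0.0]
ft_force: [-0.0, -0.3, 0.3]
grip_width: 0.0855
```

send_rows:
  increments:
    - [[0,0,-0.3,0,0,0],[0,0,-0.7,0,0,0],[0,0,-0.8,0,0,0],[0.4,-0.05,-0.5,0,0,0],[0.9,-0.1,0,0,0,0],[1,-0.1,0,0,0,0],[1,-0.1,0,0,0,0],[1,-0.1,0,0,0,0]]

```text
clock: 33.6
eef_pos: [0.5579, 0.2275, 0.2313]
tool_rot: [0.68, 0.733, 0.001, 0.0]
ft_force: [1.0, -0.0, -0.1]
grip_width: 0.0856
```

```bash
python3 -c "
from h import *
tgt(.5305,.404,.2)
c=snap('scene','a3s');
a=cv2.imread('pics/a3s.png');cv2.imwrite('pics/a3z.png',cv2.resize(a[140:310,140:420],None,fx=2.8,fy=2.8))"
```

```text
t 33.6 pos [0.5579 0.2275 0.2313] F [ 1.  -0.  -0.1] w 0.0856
shift [ 3.56  -0.281  0.628] turn [ 0.011 -0.003 -0.032]
```

View pics/a3z.png

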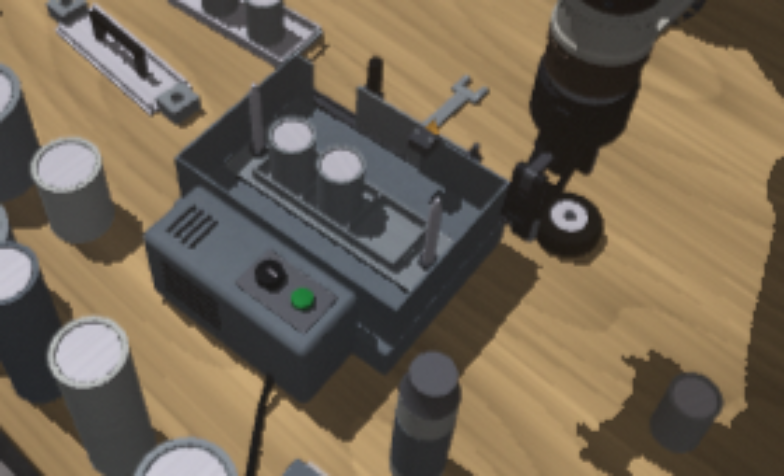

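send_rows:
  increments:
    - [[0.8,-0.05,0,0,0,0],[0.9,-0.07,0,0,0,0],[0.9,-0.07,0,0,0,0],[0.7,-0.06,0,0,0,0],[0.2,-0.02,0,0,0,0],[0,0,0,0,0,0]]

```text
clock: 34.4
eef_pos: [0.5313, 0.3996, 0.2302]
tool_rot: [0.679, 0.734, 0.0, 0.0]
ft_force: [-0.2, -0.1, 0.2]
grip_width: 0.0856
```

```bash
python3 -c "
from h import *
tgt(.5305,.404,.045)"
```

```text
t 34.4 pos [0.5313 0.3996 0.2302] F [-0.2 -0.1  0.2] w 0.0856
shift [ 0.091 -0.01   3.704] turn [ 0.003  0.002 -0.025]
```

send_rows:
  increments:
    - [[0.09,0,0.6,0,0,0],[0,0,0.8,0,0,0],[0,0,0.8,0,0,0],[0,0,0.6,0,0,0],[0,0,0.4,0,0,0],[0,0,0.25,0,0,0],[0,0,0.2,0,0,0],[0,0,0,0,0,0]]

```text
clock: 35.4
eef_pos: [0.531, 0.4034, 0.0471]
tool_rot: [0.68, 0.733, -0.0, -0.0]
ft_force: [-0.2, 0.3, 0.2]
grip_width: 0.0852
```

send_rows:
  increments:
    - [[0,0,0,0,0,0],[0,0,0,0,0,0],[0,0,0,0,0,0],[0,0,0,0,0,0],[0,0,0,0,0,0]]
  grip: 1

```text
clock: 36.02
eef_pos: [0.5314, 0.4046, 0.0486]
tool_rot: [0.68, 0.734, 0.001, 0.0]
ft_force: [-1.4, -1.3, 5.8]
grip_width: 0.0485
```

```bash
python3 -c "
from h import *
tgt(.5919,.0772,.255)"
```

```text
t 36.02 pos [0.5314 0.4046 0.0486] F [-1.4 -1.3  5.8] w 0.0485
shift [-6.615  0.715 -4.136] turn [ 0.01  -0.008 -0.029]
```

send_rows:
  increments:
    - [[0,0,-0.2,0,0,0],[0,0,-0.6,0,0,0],[0,0,-0.9,0,0,0],[0,0,-0.9,0,0,0],[0,0,-0.9,0,0,0],[-0.3,0.03,-0.65,0,0,0],[-0.8,0.09,0,0,0,0],[-1,0.11,0,0,0,0]]

```text
clock: 37.02
eef_pos: [0.5503, 0.2999, 0.255]
tool_rot: [0.679, 0.734, 0.0, 0.0]
ft_force: [0.7, -0.3, -2.2]
grip_width: 0.048
```

send_rows:
  increments:
    - [[-1,0.11,0,0,0,0],[-1,0.11,0,0,0,0],[-1,0.11,0,0,0,0],[-0.8,0.09,0,0,0,0],[-0.5,0.05,0,0,0,0],[-0.2,0.02,0,0,0,0],[0,0,0,0,0,0]]

```text
clock: 37.9
eef_pos: [0.5918, 0.0775, 0.2546]
tool_rot: [0.68, 0.733, -0.0, -0.0]
ft_force: [0.1, 0.7, -1.7]
grip_width: 0.0486
```

```bash
python3 -c "
from h import *
tgt(.5919,.0772,.1136)"
```

```text
t 37.9 pos [0.5918 0.0775 0.2546] F [ 0.1  0.7 -1.7] w 0.0486
shift [-0.007  0.004  2.821] turn [-0.003 -0.002 -0.034]
```

send_rows:
  increments:
    - [[0,0,0.5,0,0,0],[0,0,0.7,0,0,0],[0,0,0.6,0,0,0],[0,0,0.4,0,0,0],[0,0,0.25,0,0,0],[0,0,0.15,0,0,0],[0,0,0.05,0,0,0],[0,0,0,0,0,0]]

```text
clock: 38.9
eef_pos: [0.5923, 0.0778, 0.1229]
tool_rot: [0.68, 0.733, 0.0, 0.0]
ft_force: [-0.6, -0.1, -1.8]
grip_width: 0.0487
```

send_rows:
  increments:
    - [[0,0,0.06,0,0,0],[0,0,0.05,0,0,0],[0,0,0.03,0,0,0],[0,0,0.02,0,0,0],[0,0,0,0,0,0]]

```text
clock: 39.52
eef_pos: [0.5918, 0.0776, 0.1142]
tool_rot: [0.68, 0.733, -0.0, -0.0]
ft_force: [-0.5, 0.6, -1.7]
grip_width: 0.0487
```

send_rows:
  increments:
    - [[0,0,0.02,0,0,0],[0,0,0.01,0,0,0],[0,0,0,0,0,0]]

```text
clock: 39.9
eef_pos: [0.592, 0.0776, 0.1136]
tool_rot: [0.68, 0.733, 0.0, 0.0]
ft_force: [-2.3, -1.1, 5.2]
grip_width: 0.0483
```

send_rows:
  increments:
    - [[0,0,0,0,0,0],[0,0,0,0,0,0],[0,0,0,0,0,0],[0,0,0,0,0,0]]
  grip: 0

```text
clock: 40.4
eef_pos: [0.5918, 0.0776, 0.1126]
tool_rot: [0.68, 0.733, -0.0, -0.0]
ft_force: [0.4, -0.1, -0.5]
grip_width: 0.0855
```

send_rows:
  increments:
    - [[0,0,-0.3,0,0,0],[0,0,-0.7,0,0,0],[0,0,-0.8,0,0,0],[0,-0.3,-0.5,0,0,0],[-0.5,-0.9,0,0,0,0],[-0.5,-1,0,0,0,0],[-0.5,-1,0,0,0,0],[-0.5,-0.6,0,0,0,0]]

```text
clock: 41.4
eef_pos: [0.408, -0.0372, 0.2291]
tool_rot: [0.68, 0.734, 0.0, 0.001]
ft_force: [0.6, 0.2, -1.2]
grip_width: 0.0851
```

```bash
python3 - <<'E'
from h import *
tgt(.59,-.367,.3)
snap('scene','a4s');snap('top','a4')
E
```

```text
t 41.4 pos [ 0.408  -0.0372  0.2291] F [ 0.6  0.2 -1.2] w 0.0851
shift [-6.856  3.129 -1.411] turn [ 0.008  0.003 -0.028]
```

View pics/a4s.png

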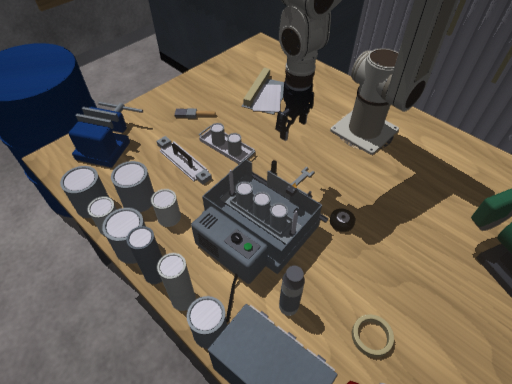

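View pics/a4.png

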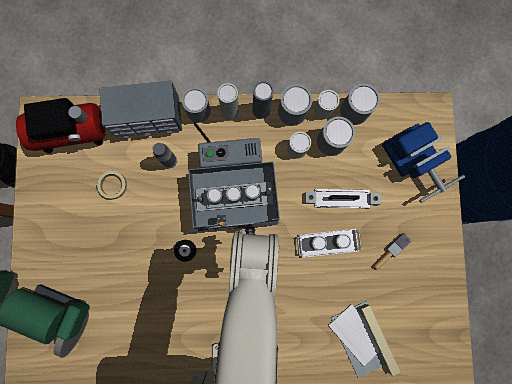

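```bash
cat > plate.py <<'E'
from h import *
def fitplate(C,guess=((.595,-.2545),(.5865,-.481))):
    res=[]
    for g in guess:
        e=[]
        for c in C:
            W=pts(c); m=(np.hypot(W[...,0]-g[0],W[...,1]-g[1])<.03)&(W[...,2]>.017)&(W[...,2]<.028)
            v,u=np.nonzero(m); q=plane(c,np.c_[u,v],.022); e.append((np.round(q.mean(0),4),len(u), np.round(cv2.minAreaRect(q.astype(np.float32))[0],4)))
        print('block',e); res.append(np.mean([x[2] for x in e],0))
    d=res[0]-res[1]; print('len',np.linalg.norm(d),'mid',np.mean(res,0),'yaw',np.arctan2(-d[0],d[1]))
    for c in C:
        W=pts(c); mid=np.mean(res,0); m=(np.hypot(W[...,0]-mid[0],W[...,1]-mid[1])<.06)&(W[...,2]>.047)&(W[...,2]<.06)
        v,u=np.nonzero(m); q=plane(c,np.c_[u,v],.054).astype(np.float32); print('bar',cv2.minAreaRect(q),len(u),np.median(W[m],0))
E
python3 - <<'E'
from plate import *
fitplate([dict(np.load(f'/tmp/{n}.npz')) for n in('a4','a4s')])
E
```

```text
block [(array([ 0.5939, -0.2539]), 85, array([ 0.5946, -0.2547])), (array([ 0.5958, -0.2522]), 95, array([ 0.5961, -0.2525]))]
block [(array([ 0.5873, -0.484 ]), 101, array([ 0.5862, -0.484 ])), (array([ 0.5878, -0.4824]), 77, array([ 0.5875, -0.4816]))]
len 0.22935755928244442 mid [ 0.5911 -0.3682] yaw -0.0370685271763174
bar ((0.5909728407859802, -0.36946776509284973), (0.09763096272945404, 0.010478307493031025), 89.18649291992188) 106 [ 0.5901895  -0.36802801  0.05299254]
bar ((0.5931260585784912, -0.3654083013534546), (0.1014055535197258, 0.014335280284285545), 86.53031921386719) 83 [ 0.5922057  -0.36368618  0.0526503 ]
```

send_rows:
  increments:
    - [[-0.8,0.35,0,0,0,0.3],[-0.9,0.4,0,0,0,0.35],[-0.9,0.35,0,0,0,0],[-0.9,0.35,0,0,0,0],[-0.9,0.35,0,0,0,0],[-0.9,0.35,0,0,0,0],[-0.8,0.3,0,0,0,0],[0,0,0,0,0,0]]

```text
clock: 42.5
eef_pos: [0.5294, -0.3452, 0.227]
tool_rot: [0.721, 0.693, 0.0, 0.0]
ft_force: [-0.1, 0.9, -0.2]
grip_width: 0.0852
```

```bash
python3 - <<'E'
from plate import *
tgt(.5912,-.368,.2,1.535)
fitplate([snap('top','a5'),snap('scene','a5s')])
E
```

```text
t 42.5 pos [ 0.5294 -0.3452  0.227 ] F [-0.1  0.9 -0.2] w 0.0852
shift [-0.405  1.253  0.541] turn [ 0.003  0.002 -0.026]
block [(array([ 0.5945, -0.2547]), 83, array([ 0.5947, -0.2547])), (array([ 0.5964, -0.2527]), 94, array([ 0.5959, -0.2531]))]
block [(array([nan, nan]), 0, array([0., 0.])), (array([ 0.5883, -0.4816]), 78, array([ 0.5876, -0.4805]))]
len 0.30180883436374084 mid [ 0.44455  -0.247075] yaw -1.6160390641408473
bar ((0.432306170463562, -0.25186097621917725), (0.04080742597579956, 0.012237999588251114), 2.8411600589752197) 10 [ 0.43790716 -0.25038646  0.04838786]
bar ((0.4453445374965668, -0.2570890188217163), (0.020026616752147675, 0.04224681854248047), 44.159358978271484) 35 [ 0.44901856 -0.25260388  0.05381598]plate.py:8: RuntimeWarning: Mean of empty slice.
  v,u=np.nonzero(m); q=plane(c,np.c_[u,v],.022); e.append((np.round(q.mean(0),4),len(u), np.round(cv2.minAreaRect(q.astype(np.float32))[0],4)))
  ret = um.true_divide(
```

View pics/a5s.png

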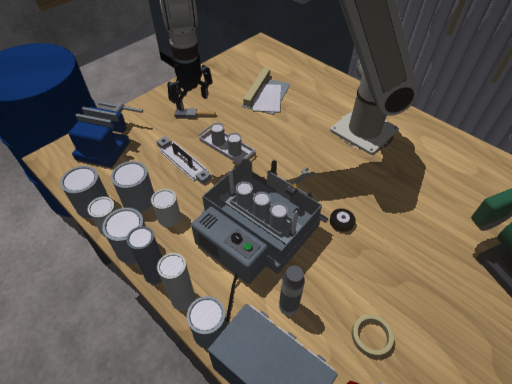

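send_rows:
  increments:
    - [[-0.2,0.6,0,0,0,0],[-0.2,0.65,0,0,0,0],[0,0,0.4,0,0,0],[0,0,0.6,0,0,0],[0,0,0.6,0,0,0],[0,0,0.6,0,0,0],[0,0,0,0,0,0]]

```text
clock: 43.48
eef_pos: [0.5885, -0.3622, 0.1155]
tool_rot: [0.72, 0.694, -0.001, -0.003]
ft_force: [-0.9, 0.3, -0.4]
grip_width: 0.0856
```

```bash
python3 - <<'E'
from plate import *
tgt(.5912,-.368,.037,1.535)
c=snap('scene','a6s');a=cv2.imread('pics/a6s.png');cv2.imwrite('pics/a6z.png',cv2.resize(a[80:220,120:280],None,fx=5,fy=4.2))
E
```

```text
t 43.48 pos [ 0.5885 -0.3622  0.1155] F [-0.9  0.3 -0.4] w 0.0856
shift [-0.12   0.067  1.569] turn [-0.03  -0.019  0.001]
```

View pics/a6z.png

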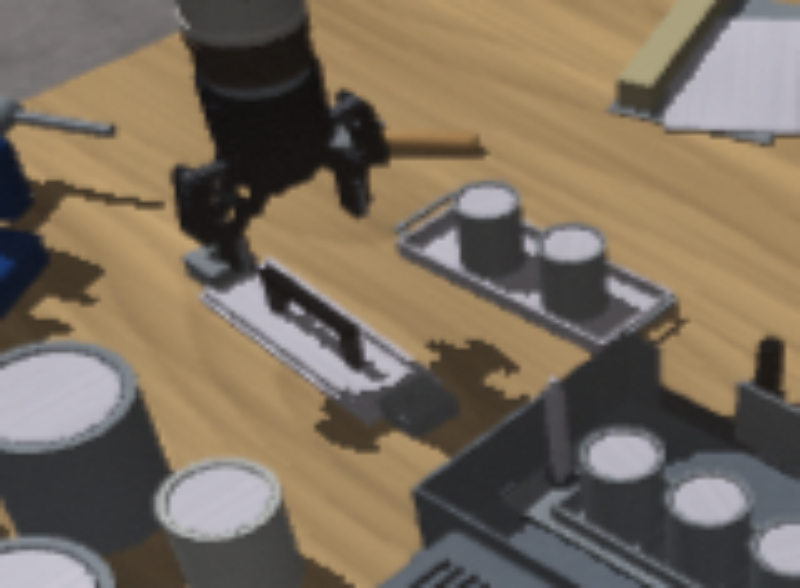

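send_rows:
  increments:
    - [[-0.08,0.04,0.3,0,0,0],[0,0,0.3,0,0,0],[0,0,0.3,0,0,0],[0,0,0,0,0,0]]

```text
clock: 44.02
eef_pos: [0.5904, -0.3682, 0.0703]
tool_rot: [0.72, 0.694, -0.001, -0.002]
ft_force: [0.3, 0.4, -0.0]
grip_width: 0.0848
```

```bash
python3 - <<'E'
from plate import *
tgt(.5912,-.368,.037,1.535)
E
```

```text
t 44.02 pos [ 0.5904 -0.3682  0.0703] F [ 0.3  0.4 -0. ] w 0.0848
shift [0.004 0.019 0.666] turn [-0.022 -0.013 -0.011]
```

send_rows:
  increments:
    - [[0,0.01,0.25,0,0,0],[0,0,0.25,0,0,0],[0,0,0.14,0,0,0],[0,0,0,0,0,0],[0,0,0,0,0,0]]

```text
clock: 44.65
eef_pos: [0.5925, -0.3692, 0.0411]
tool_rot: [0.72, 0.694, 0.0, 0.0]
ft_force: [-1.6, -0.3, -0.4]
grip_width: 0.0852
```

send_rows:
  increments:
    - [[0,0,0,0,0,0],[0,0,0,0,0,0],[0,0,0,0,0,0],[0,0,0,0,0,0],[0,0,0,0,0,0],[0,0,0,0,0,0],[0,0,0,0,0,0]]
  grip: 1

```text
clock: 45.52
eef_pos: [0.5913, -0.369, 0.0409]
tool_rot: [0.72, 0.694, -0.001, -0.001]
ft_force: [-4.8, 0.8, 5.1]
grip_width: 0.0107
```

```bash
python3 - <<'E'
from plate import *
tgt(.5969,.0154,.037,1.652)
fitplate([snap('top','a7'),snap('scene','a7s')])
a=cv2.imread('pics/a7s.png');cv2.imwrite('pics/a7z.png',cv2.resize(a[80:220,120:280],None,fx=5,fy=4.2))
E
```

```text
t 45.52 pos [ 0.5913 -0.369   0.0409] F [-4.8  0.8  5.1] w 0.0107
shift [ 7.687 -0.179  0.08 ] turn [-0.01  -0.002 -0.683]
block [(array([ 0.5974, -0.2554]), 93, array([ 0.5966, -0.2548])), (array([ 0.5979, -0.2522]), 98, array([ 0.5976, -0.252 ]))]
block [(array([nan, nan]), 0, array([0., 0.])), (array([ 0.5928, -0.4894]), 37, array([ 0.59 , -0.483]))]
len 0.3023342851877702 mid [ 0.44605 -0.24745] yaw -1.6101669023121143
bar ((0.4303254783153534, -0.25210314989089966), (0.03782086446881294, 0.008283855393528938), 8.46550464630127) 6 [ 0.42423705 -0.25115863  0.05091023]
bar ((0.44530701637268066, -0.25705069303512573), (0.020026201382279396, 0.04235406592488289), 44.159358978271484) 35 [ 0.44917041 -0.25285958  0.05439358]plate.py:8: RuntimeWarning: Mean of empty slice.
  v,u=np.nonzero(m); q=plane(c,np.c_[u,v],.022); e.append((np.round(q.mean(0),4),len(u), np.round(cv2.minAreaRect(q.astype(np.float32))[0],4)))
  ret = um.true_divide(
```

View pics/a7z.png

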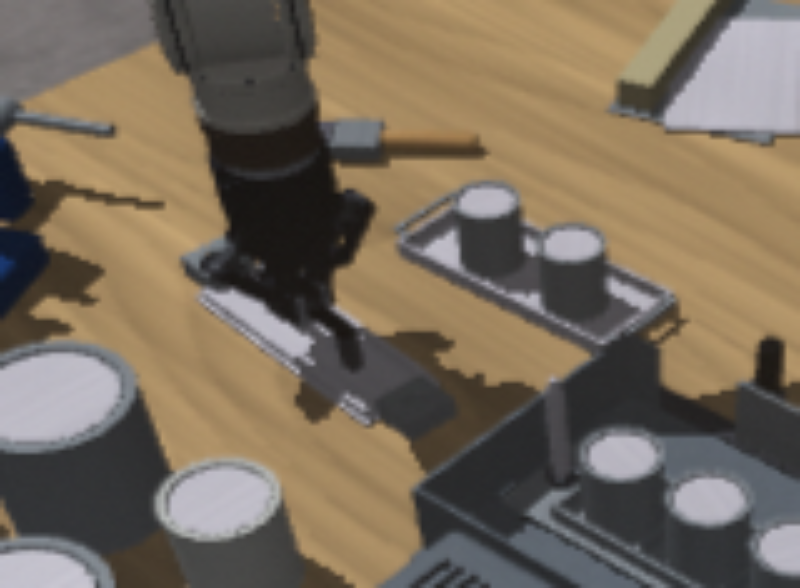

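send_rows:
  increments:
    - [[0,0,-0.1,0,0,0],[0,0,-0.3,0,0,0],[0,0,-0.6,0,0,0],[0,0,-0.8,0,0,0],[0,0,-0.9,0,0,0],[0,0,-0.9,0,0,0],[0,0,-0.8,0,0,0],[0,0,-0.6,0,0,0]]

```text
clock: 46.62
eef_pos: [0.5929, -0.3689, 0.2939]
tool_rot: [0.72, 0.694, 0.001, 0.002]
ft_force: [0.0, 0.3, -6.3]
grip_width: 0.0104
```

```bash
python3 - <<'E'
from plate import *
tgt(.5969,.0154,.28,1.652)
snap('scene','a8s')
E
```

```text
t 46.62 pos [ 0.5929 -0.3689  0.2939] F [ 0.   0.3 -6.3] w 0.0104
shift [ 7.684 -0.206  0.266] turn [ 0.019  0.009 -0.678]
```

View pics/a8s.png

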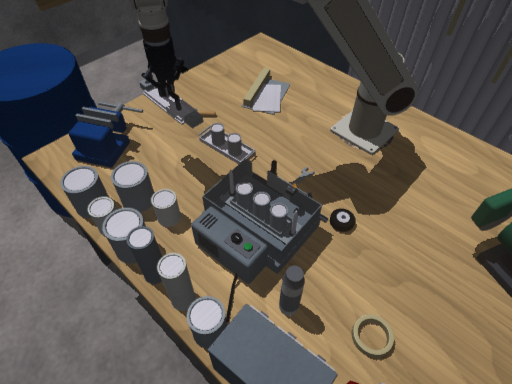

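send_rows:
  increments:
    - [[0.4,0,0,0,0,-0.085],[0.7,0,0,0,0,-0.085],[0.8,0,0,0,0,-0.085],[0.8,0,0,0,0,-0.085],[0.8,0,0,0,0,-0.085],[0.8,0,0,0,0,-0.085],[0.8,0,0,0,0,-0.085],[0.8,0,0,0,0,-0.085]]

```text
clock: 47.68
eef_pos: [0.5866, -0.0726, 0.2903]
tool_rot: [0.678, 0.735, 0.0, -0.0]
ft_force: [0.8, -0.1, -5.5]
grip_width: 0.0105
```

send_rows:
  increments:
    - [[0.8,0.1,0,0,0,0],[0.6,0.1,0,0,0,0],[0.3,0.1,0,0,0,0],[0,0,0,0,0,0],[0,0,0,0,0,0]]

```text
clock: 48.3
eef_pos: [0.5949, 0.0106, 0.2905]
tool_rot: [0.678, 0.735, -0.0, 0.0]
ft_force: [-0.1, 1.0, -5.3]
grip_width: 0.0107
```

```bash
python3 - <<'E'
from plate import *
tgt(.5969,.0154,.24,1.652)
snap('scene','a9s');snap('top','a9')
a=cv2.imread('pics/a9s.png');cv2.imwrite('pics/a9z.png',cv2.resize(a[80:280,160:360],None,fx=3.6,fy=3))
a=cv2.imread('pics/a9.png');cv2.imwrite('pics/a9y.png',cv2.resize(a[150:270,150:310],None,fx=5,fy=5))
E
```

```text
t 48.3 pos [0.5949 0.0106 0.2905] F [-0.1  1.  -5.3] w 0.0107
shift [0.093 0.049 1.011] turn [-0.003  0.004 -0.006]
```

View pics/a9z.png

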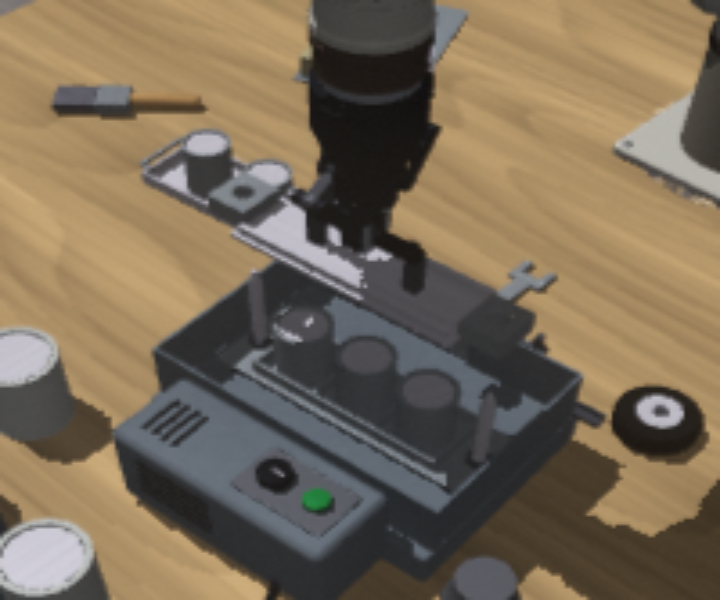

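View pics/a9y.png

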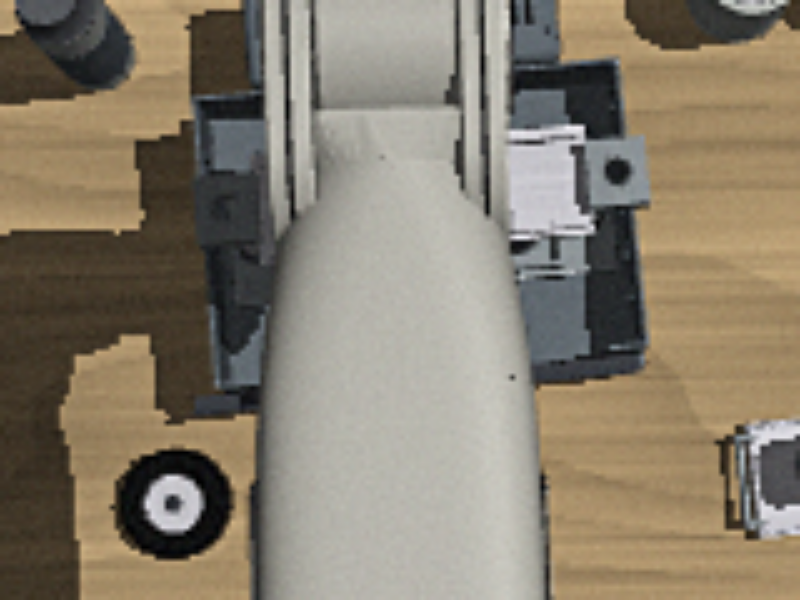

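```bash
cat > pl2.py <<'E'
from h import *
def blocks(names,zt,cen,yaw=.081):
    y=np.array([-np.sin(yaw),np.cos(yaw)]);out={}
    for s in(1,-1):
        g=np.array(cen)+s*.115*y; e=[]
        for n in names:
            c=dict(np.load(f'/tmp/{n}.npz'));W=pts(c)
            m=(np.hypot(W[...,0]-g[0],W[...,1]-g[1])<.032)&(abs(W[...,2]-zt)<.008)
            k,l,st,ce=cv2.connectedComponentsWithStats(m.astype(np.uint8))
            if k<2: continue
            i=1+np.argmax(st[1:,4]);v,u=np.nonzero(l==i)
            q=plane(c,np.c_[u,v],zt).astype(np.float32); r=cv2.minAreaRect(q)
            h=np.round(W[l==i].mean(0),4)
            print(s,n,len(u),np.round(r[0],4),np.round(r[1],3),round(r[2],1),'z',np.median(W[l==i][:,2]),'mean',np.round(q.mean(0),4)); e.append(r[0])
        out[s]=np.mean(e,0)
    d=out[1]-out[-1];print('len',np.linalg.norm(d),'mid',(out[1]+out[-1])/2,'yaw',np.arctan2(-d[0],d[1]))
E
python3 - <<'E'
from pl2 import *
blocks(['a9','a9s'],.2715,(.5949,.0106))
E
```

```text
1 a9 153 [0.587  0.1233] [0.041 0.037] 4.5 z 0.27110621851147454 mean [0.5867 0.1236]
1 a9s 218 [0.5899 0.1264] [0.046 0.039] 5.4 z 0.27046515654107267 mean [0.5897 0.1263]
-1 a9 146 [ 0.6057 -0.1054] [0.04  0.036] 5.6 z 0.2716944934362524 mean [ 0.6058 -0.1056]
-1 a9s 177 [ 0.6081 -0.1013] [0.046 0.042] 5.1 z 0.27059488890299643 mean [ 0.6081 -0.1012]
len 0.22893967038636148 mid [0.59765832 0.01074502] yaw 0.08066409255968486
```

```bash
sed -i 's/<.008)/<tol)/; s/yaw=.081)/yaw=.081,tol=.003)/' pl2.py; python3 - <<'E'
from pl2 import *
for t in (.002,.003,.004): blocks(['a9','a9s'],.271,(.5949,.0106),tol=t)
E
```

```text
1 a9 86 [0.5878 0.1228] [0.041 0.035] 0.1 z 0.2709845638311562 mean [0.5872 0.1229]
1 a9s 164 [0.5877 0.1248] [0.042 0.037] 5.4 z 0.2709250392950005 mean [0.5878 0.1251]
-1 a9 74 [ 0.6061 -0.1054] [0.039 0.037] 7.5 z 0.2713578801737905 mean [ 0.6093 -0.1024]
-1 a9s 120 [ 0.6062 -0.1037] [0.042 0.039] 4.0 z 0.2711604576028808 mean [ 0.6056 -0.1035]
len 0.2290577886794694 mid [0.59694965 0.00963632] yaw 0.0804733390997774
1 a9 117 [0.5874 0.1234] [0.04  0.036] 4.8 z 0.2709910415650929 mean [0.5866 0.1233]
1 a9s 181 [0.5879 0.1249] [0.043 0.037] 5.4 z 0.2709139321328047 mean [0.5879 0.125 ]
-1 a9 117 [ 0.6059 -0.1054] [0.04  0.036] 5.0 z 0.27146131715399235 mean [ 0.6063 -0.1055]
-1 a9s 139 [ 0.6061 -0.1032] [0.042 0.039] 6.0 z 0.27125670496707766 mean [ 0.6058 -0.1035]
len 0.2291878552011901 mid [0.59684266 0.00992447] yaw 0.0801705748575459
1 a9 141 [0.5871 0.1234] [0.041 0.036] 4.8 z 0.2710994441720833 mean [0.5868 0.1237]
1 a9s 191 [0.5878 0.1253] [0.043 0.037] 5.0 z 0.27087878472707383 mean [0.5881 0.1248]
-1 a9 131 [ 0.6059 -0.1054] [0.04  0.036] 5.0 z 0.27149534094318306 mean [ 0.6064 -0.1057]
-1 a9s 151 [ 0.6064 -0.1031] [0.043 0.039] 5.1 z 0.27113627403920737 mean [ 0.6066 -0.1033]
len 0.22933520253996492 mid [0.59681457 0.0100469 ] yaw 0.08170082464841637
```

send_rows:
  increments:
    - [[0.1,0.015,0.2,0,0,0],[0,0,0.3,0,0,0],[0,0,0.3,0,0,0],[0,0,0.3,0,0,0],[0,0,0.2,0,0,0],[0,0,0.05,0,0,0],[0,0,0,0,0,0],[0,0,0,0,0,0]]

```text
clock: 49.4
eef_pos: [0.5957, 0.0168, 0.2241]
tool_rot: [0.678, 0.735, 0.001, 0.001]
ft_force: [0.2, -0.1, -5.8]
grip_width: 0.0105
```

```bash
python3 - <<'E'
from pl2 import *
tgt(.5952,.0162,.22,1.652)
z=get_obs()['eef_pos'][2]-.041+.022
snap('scene','b1s');snap('top','b1')
blocks(['b1','b1s'],z,(.5969,.0154))
a=cv2.imread('pics/b1s.png');cv2.imwrite('pics/b1z.png',cv2.resize(a[140:260,190:340],None,fx=5,fy=5))
a=cv2.imread('pics/b1.png');cv2.imwrite('pics/b1y.png',cv2.resize(a[150:270,150:310],None,fx=5,fy=5))
E
```

```text
t 49.4 pos [0.5957 0.0168 0.2241] F [ 0.2 -0.1 -5.8] w 0.0105
shift [-0.011 -0.011  0.082] turn [ 0.009  0.001 -0.   ]
1 b1 98 [0.5881 0.1298] [0.04  0.036] 5.0 z 0.20498015283381976 mean [0.5894 0.131 ]
1 b1s 156 [0.589  0.1311] [0.042 0.035] 3.5 z 0.20464588272059836 mean [0.589  0.1311]
-1 b1 91 [ 0.6077 -0.0991] [0.034 0.041] 89.2 z 0.20519984699651506 mean [ 0.6075 -0.0987]
-1 b1s 121 [ 0.6074 -0.097 ] [0.041 0.038] 5.1 z 0.20461828394335624 mean [ 0.6069 -0.0975]
len 0.22928721698303486 mid [0.59806028 0.0162118 ] yaw 0.08288182547908894
```

View pics/b1z.png

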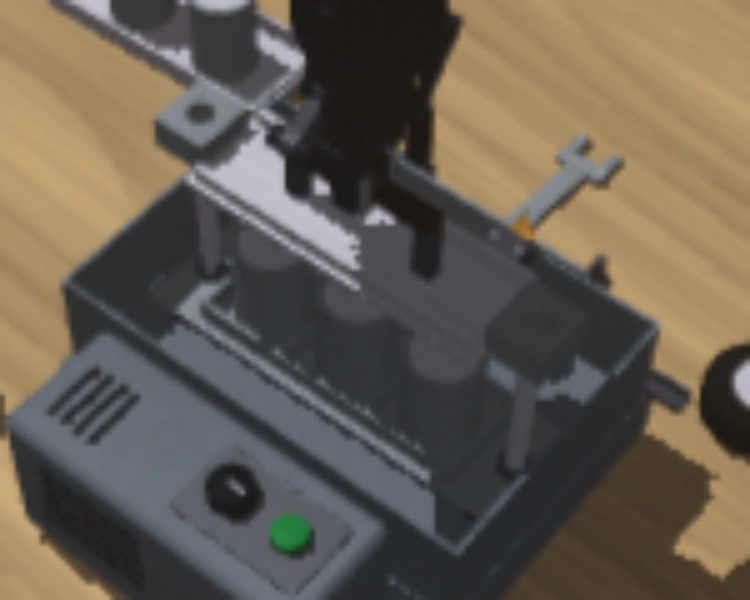

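View pics/b1y.png

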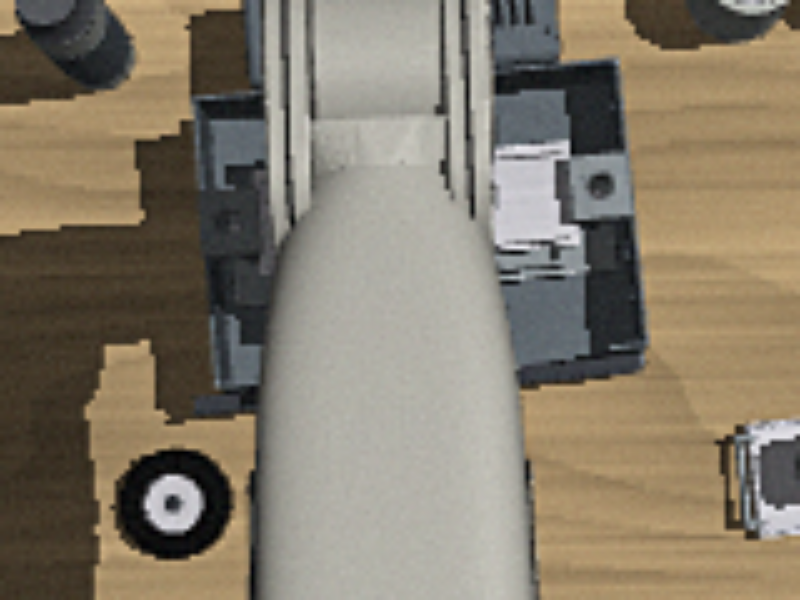

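send_rows:
  increments:
    - [[-0.015,-0.02,0.08,0,0,0],[0,0,0.08,0,0,0],[0,0,0.08,0,0,0],[0,0,0.08,0,0,0],[0,0,0.06,0,0,0],[0,0,0,0,0,0]]

```text
clock: 50.25
eef_pos: [0.594, 0.0159, 0.2039]
tool_rot: [0.678, 0.735, -0.0, -0.0]
ft_force: [0.1, 0.2, -6.0]
grip_width: 0.0108
```

send_rows:
  increments:
    - [[0,0,0.04,0,0,0],[0,0,0.04,0,0,0],[0,0,0.04,0,0,0],[0,0,0.04,0,0,0],[0,0,0,0,0,0]]

```text
clock: 50.88
eef_pos: [0.5941, 0.0159, 0.196]
tool_rot: [0.678, 0.735, -0.0, -0.0]
ft_force: [-0.5, -0.4, -6.6]
grip_width: 0.0106
```

Past the taper with no side force. Continue slowly.

send_rows:
  increments:
    - [[0,0,0.04,0,0,0],[0,0,0.05,0,0,0],[0,0,0.05,0,0,0],[0,0,0.05,0,0,0],[0,0,0.04,0,0,0],[0,0,0,0,0,0]]

```text
clock: 51.62
eef_pos: [0.5941, 0.0159, 0.1845]
tool_rot: [0.678, 0.735, -0.0, -0.0]
ft_force: [-0.0, 1.6, -6.0]
grip_width: 0.0107
```

```bash
python3 - <<'E'
from pl2 import *
snap('scene','b2s');snap('top','b2')
a=cv2.imread('pics/b2s.png');cv2.imwrite('pics/b2z.png',cv2.resize(a[140:260,190:340],None,fx=5,fy=5))
E
```

```text
(no output)
```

View pics/b2z.png

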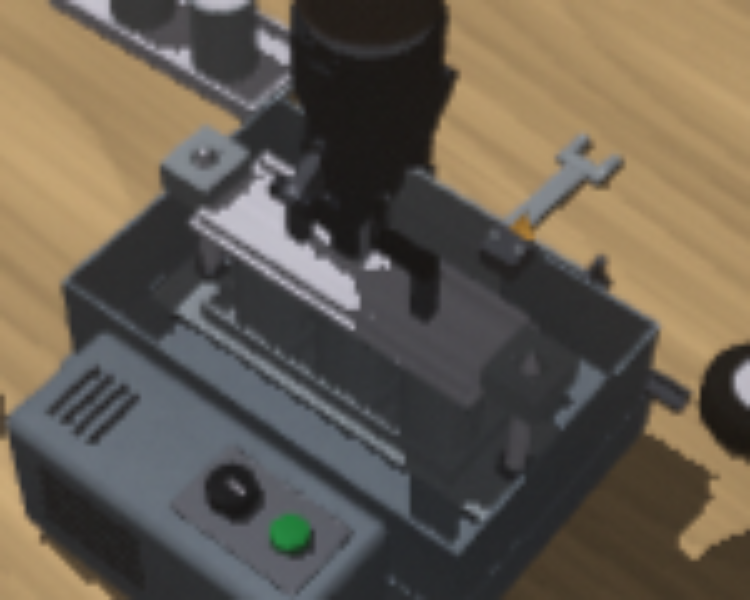

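Both column tips poke through the blocks ((205,157) and (532,365)); the plate is level. ~8 mm to go.

send_rows:
  increments:
    - [[0,0,0.03,0,0,0],[0,0,0.03,0,0,0],[0,0,0.03,0,0,0],[0,0,0.02,0,0,0],[0,0,0,0,0,0]]

```text
clock: 52.35
eef_pos: [0.5942, 0.0159, 0.1791]
tool_rot: [0.678, 0.735, -0.0, -0.0]
ft_force: [-0.2, -0.3, -5.7]
grip_width: 0.0106
```

send_rows:
  increments:
    - [[0,0,0.02,0,0,0],[0,0,0.02,0,0,0],[0,0,0,0,0,0]]

```text
clock: 52.72
eef_pos: [0.5942, 0.0159, 0.1772]
tool_rot: [0.678, 0.735, -0.0, -0.0]
ft_force: [0.8, 0.2, -6.1]
grip_width: 0.0107
```

send_rows:
  increments:
    - [[0,0,0.015,0,0,0],[0,0,0.01,0,0,0],[0,0,0,0,0,0]]

```text
clock: 53.1
eef_pos: [0.5942, 0.0159, 0.176]
tool_rot: [0.678, 0.735, -0.0, -0.0]
ft_force: [-0.8, 0.5, -5.0]
grip_width: 0.0105
```

send_rows:
  increments:
    - [[0,0,0.01,0,0,0],[0,0,0,0,0,0]]

```text
clock: 53.35
eef_pos: [0.5943, 0.0159, 0.1759]
tool_rot: [0.678, 0.735, 0.0, 0.0]
ft_force: [-1.4, -0.3, -2.9]
grip_width: 0.0104
```

send_rows:
  increments:
    - [[0,0,0.01,0,0,0],[0,0,0.005,0,0,0],[0,0,0,0,0,0]]

```text
clock: 53.72
eef_pos: [0.5945, 0.016, 0.1758]
tool_rot: [0.678, 0.735, 0.0, 0.0]
ft_force: [-4.6, -0.2, 4.2]
grip_width: 0.011
```

send_rows:
  increments:
    - [[0,0,0,0,0,0],[0,0,0,0,0,0],[0,0,0,0,0,0],[0,0,0,0,0,0]]
  grip: 0

```text
clock: 54.22
eef_pos: [0.5944, 0.0159, 0.1747]
tool_rot: [0.678, 0.735, 0.0, 0.0]
ft_force: [-0.1, 0.8, 0.1]
grip_width: 0.0818
```

```bash
python3 - <<'E'
from pl2 import *
snap('scene','b3s');snap('top','b3')
blocks(['b3','b3s'],.157,(.5969,.0154))
a=cv2.imread('pics/b3s.png');cv2.imwrite('pics/b3z.png',cv2.resize(a[140:260,190:340],None,fx=5,fy=5))
E
```

```text
1 b3 102 [0.5872 0.1288] [0.035 0.039] 89.9 z 0.1565978339771681 mean [0.5869 0.1286]
1 b3s 146 [0.5875 0.1308] [0.041 0.037] 4.6 z 0.15608409866135686 mean [0.588  0.1305]
-1 b3 90 [ 0.6066 -0.0987] [0.035 0.039] 89.2 z 0.15703515260753498 mean [ 0.6065 -0.1008]
-1 b3s 110 [ 0.6061 -0.0982] [0.041 0.038] 2.9 z 0.15630457794712133 mean [ 0.6059 -0.0982]
len 0.22901261503053744 mid [0.59684952 0.01564466] yaw 0.08315550393375201
```

View pics/b3z.png

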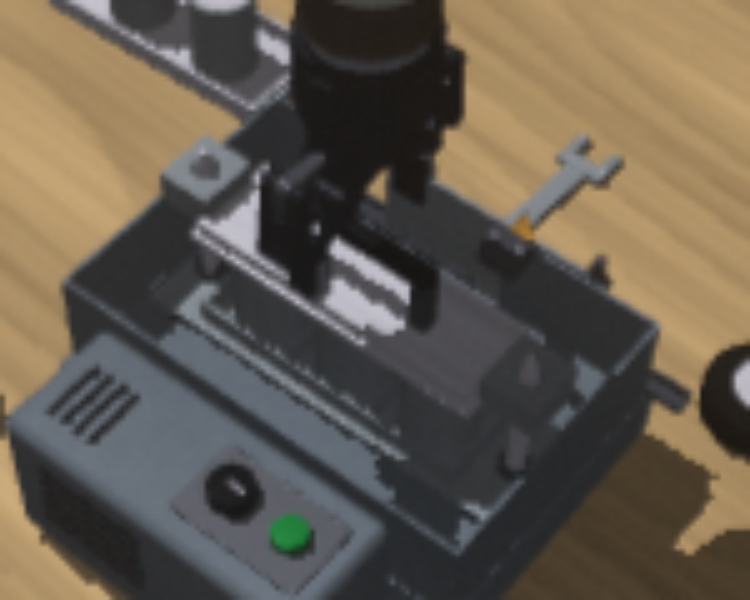

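send_rows:
  increments:
    - [[0,0,-0.3,0,0,0],[0,0,-0.6,0,0,0],[0,0,-0.6,0,0,0],[0,0,-0.2,0,0,0],[0,0,0,0,0,0]]

```text
clock: 54.95
eef_pos: [0.5947, 0.0159, 0.2607]
tool_rot: [0.678, 0.735, 0.001, 0.001]
ft_force: [-0.9, 0.7, -0.4]
grip_width: 0.0855
```

send_rows:
  increments:
    - [[0,-0.5,0,0,0,0],[-0.1,-0.8,0,0,0,0],[-0.1,-0.7,0,0,0,0],[0,-0.2,0,0,0,0],[0,0,0,0,0,0],[0,0,0,0,0,0]]
  grip: 1

```text
clock: 55.7
eef_pos: [0.4865, -0.0028, 0.2595]
tool_rot: [0.678, 0.735, 0.0, 0.0]
ft_force: [-0.1, 0.5, 0.2]
grip_width: 0.0001
```

```bash
python3 - <<'E'
from pl2 import *
tgt(.4845,-.0015,.141,1.652)
snap('scene','b4s');snap('top','b4')
a=cv2.imread('pics/b4s.png');cv2.imwrite('pics/b4z.png',cv2.resize(a[110:270,190:340],None,fx=4.5,fy=3.7))
E
```

```text
t 55.7 pos [ 0.4865 -0.0028  0.2595] F [-0.1  0.5  0.2] w 0.0001
shift [ 0.028 -0.038  2.37 ] turn [ 0.002 -0.     0.001]
```

View pics/b4z.png

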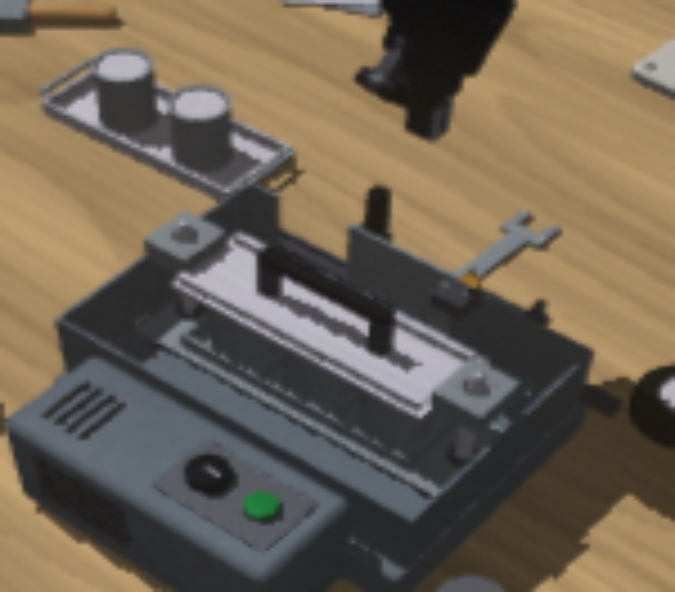

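send_rows:
  increments:
    - [[0.03,-0.03,0.4,0,0,0],[0,0,0.6,0,0,0],[0,0,0.6,0,0,0],[0,0,0.4,0,0,0],[0,0,0.3,0,0,0],[0,0,0,0,0,0]]

```text
clock: 56.55
eef_pos: [0.4833, -0.0014, 0.1433]
tool_rot: [0.678, 0.735, -0.001, -0.001]
ft_force: [-0.5, 0.7, 0.6]
grip_width: -0.0001
```

```bash
python3 - <<'E'
from pl2 import *
tgt(.4845,-.0015,.141,1.652)
snap('scene','b5s');snap('top','b5')
a=cv2.imread('pics/b5s.png');cv2.imwrite('pics/b5z.png',cv2.resize(a[110:270,190:340],None,fx=4.5,fy=3.7))
E
```

```text
t 56.55 pos [ 0.4833 -0.0014  0.1433] F [-0.5  0.7  0.6] w -0.0001
shift [-0.003  0.024  0.047] turn [-0.019 -0.002  0.001]
```

View pics/b5z.png

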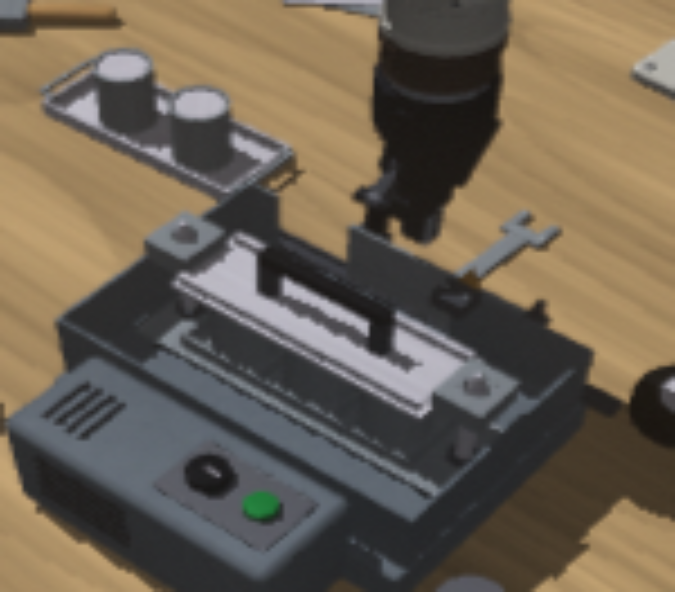

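send_rows:
  increments:
    - [[-0.15,0.02,0,0,0,0],[-0.15,0,0,0,0,0],[-0.15,0,0,0,0,0],[-0.15,0,0,0,0,0]]

```text
clock: 57.15
eef_pos: [0.4879, -0.0302, 0.1455]
tool_rot: [0.678, 0.735, 0.002, -0.001]
ft_force: [0.1, 7.2, 1.8]
grip_width: 0.0
```

send_rows:
  increments:
    - [[-0.15,0,0,0,0,0],[-0.15,0,0,0,0,0],[-0.15,0,0,0,0,0],[-0.15,0,0,0,0,0]]

```text
clock: 57.65
eef_pos: [0.4902, -0.06, 0.1455]
tool_rot: [0.677, 0.736, 0.002, -0.001]
ft_force: [0.2, 6.8, 1.9]
grip_width: 0.0
```

```bash
python3 - <<'E'
from pl2 import *
tgt(.4845,-.0015,.141,1.652)
snap('scene','b6s');snap('top','b6')
a=cv2.imread('pics/b6s.png');cv2.imwrite('pics/b6z.png',cv2.resize(a[110:270,190:340],None,fx=4.5,fy=3.7))
E
```

```text
t 57.65 pos [ 0.4902 -0.06    0.1455] F [0.2 6.8 1.9] w 0.0
shift [ 1.175 -0.019  0.095] turn [ 0.012 -0.025  0.005]
```

View pics/b6z.png

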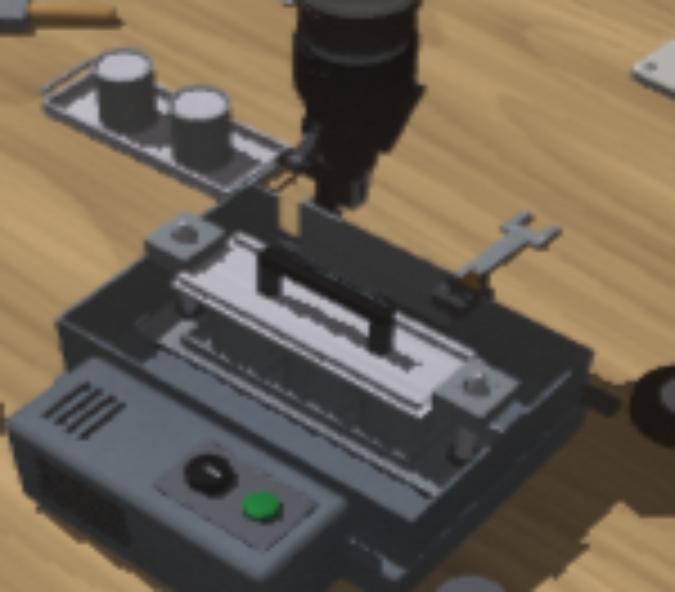

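send_rows:
  increments:
    - [[-0.06,0,0,0,0,0],[-0.06,0,0,0,0,0],[-0.06,0,0,0,0,0],[-0.05,0,0,0,0,0]]

```text
clock: 58.25
eef_pos: [0.4906, -0.0649, 0.1456]
tool_rot: [0.676, 0.737, 0.007, -0.006]
ft_force: [-1.9, 24.6, 6.1]
grip_width: -0.0003
```

send_rows:
  increments:
    - [[-0.04,0,0,0,0,0],[-0.04,0,0,0,0,0],[-0.03,0,0,0,0,0],[0,0,0,0,0,0]]

```text
clock: 58.75
eef_pos: [0.4916, -0.0768, 0.1455]
tool_rot: [0.677, 0.736, 0.002, -0.001]
ft_force: [0.1, 6.4, 3.0]
grip_width: -0.0001
```

```bash
python3 - <<'E'
from pl2 import *
snap('scene','b7s');snap('top','b7')
a=cv2.imread('pics/b7s.png');cv2.imwrite('pics/b7z.png',cv2.resize(a[150:240,220:340],None,fx=6,fy=6))
E
```

```text
(no output)
```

View pics/b7z.png

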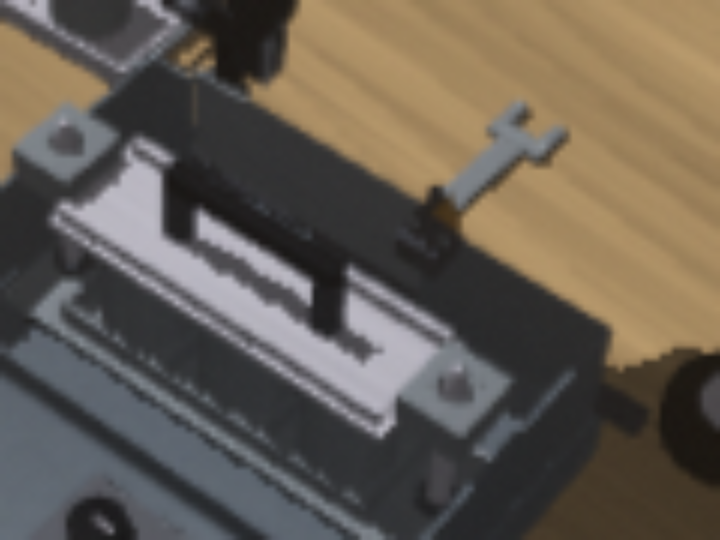

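send_rows:
  increments:
    - [[-0.03,0,0,0,0,0],[-0.02,0,0,0,0,0],[0,0,0,0,0,0]]

```text
clock: 59.22
eef_pos: [0.4918, -0.0795, 0.1455]
tool_rot: [0.678, 0.736, 0.002, -0.001]
ft_force: [0.4, 6.2, 1.7]
grip_width: -0.0
```

send_rows:
  increments:
    - [[-0.02,0,0,0,0,0],[-0.02,0,0,0,0,0],[0,0,0,0,0,0]]

```text
clock: 59.6
eef_pos: [0.4919, -0.0796, 0.1455]
tool_rot: [0.677, 0.736, 0.004, -0.002]
ft_force: [0.4, 11.1, 3.3]
grip_width: -0.0004
```

```bash
python3 - <<'E'
from pl2 import *
snap('scene','b8s');snap('top','b8')
a=cv2.imread('pics/b8s.png');cv2.imwrite('pics/b8z.png',cv2.resize(a[150:240,220:340],None,fx=6,fy=6))
E
```

```text
(no output)
```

View pics/b8z.png

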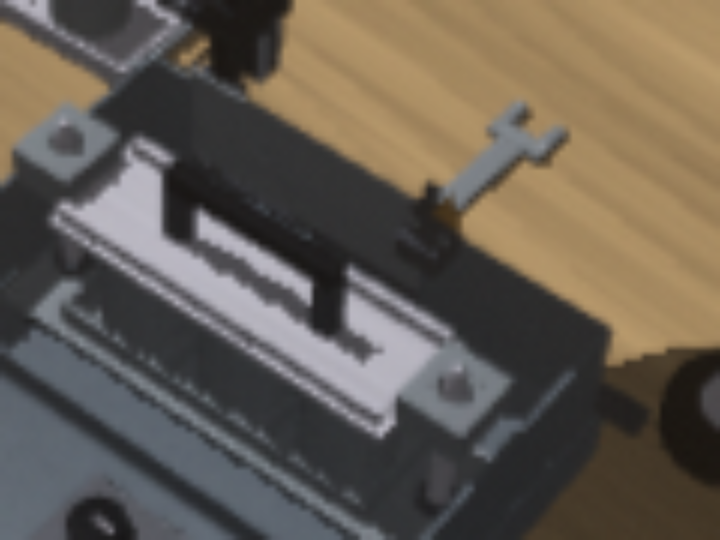

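send_rows:
  increments:
    - [[-0.02,0,0,0,0,0],[-0.02,0,0,0,0,0],[-0.02,0,0,0,0,0],[0,0,0,0,0,0]]

```text
clock: 60.2
eef_pos: [0.4918, -0.0797, 0.1455]
tool_rot: [0.676, 0.737, 0.006, -0.004]
ft_force: [-0.1, 19.7, 4.0]
grip_width: 0.0002
```

send_rows:
  increments:
    - [[0.1,0,0,0,0,0],[0.2,0,0,0,0,0],[0.4,0,0,0,0,0],[0,0,-0.6,0,0,0],[0,0,-0.8,0,0,0],[0,-0.5,-0.8,0,0,0],[0,-0.8,-0.4,0,0,0],[0,-0.8,0,0,0,0]]

```text
clock: 61.2
eef_pos: [0.3842, -0.06, 0.2767]
tool_rot: [0.678, 0.735, 0.001, 0.002]
ft_force: [0.1, -0.5, 0.2]
grip_width: -0.0001
```

send_rows:
  increments:
    - [[-1,-0.2,0,0,0,0],[-1,0,0,0,0,0],[-1,0,0,0,0,0],[-1,0,0,0,0,0],[0,0,0,0,0,0]]

```text
clock: 61.82
eef_pos: [0.39, -0.2626, 0.2743]
tool_rot: [0.68, 0.733, -0.0, -0.0]
ft_force: [-0.1, 0.2, -0.1]
grip_width: -0.0004
```

```bash
python3 - <<'E'
from pl2 import *
tgt(.3,-.3,.3)
snap('scene','c1s');snap('top','c1')
blocks(['c1','c1s'],.157,(.5969,.0154))
a=cv2.imread('pics/c1s.png');cv2.imwrite('pics/c1z.png',cv2.resize(a[140:260,190:340],None,fx=5,fy=5))
a=cv2.imread('pics/c1.png');cv2.imwrite('pics/c1y.png',cv2.resize(a[150:250,180:290],None,fx=6,fy=6))
for n in('top0','c1','scene0','c1s'):
    c=dict(np.load(f'/tmp/{n}.npz'));W=pts(c);g=c['color'].astype(int)
    m=(W[...,2]>.128)&(W[...,2]<.18)&(W[...,0]>.465)&(W[...,0]<.507)&(W[...,1]>-.2)&(W[...,1]<.16)
    k,l,s,ce=cv2.connectedComponentsWithStats(m.astype(np.uint8))
    for i in range(1,k):
        if s[i,4]>2: print(n,s[i,4],np.round(W[l==i].mean(0),4))
    b=(g[...,0]-g[...,2]>60)&(W[...,0]>.465)&(W[...,0]<.52)&(W[...,1]>0)&(W[...,1]<.1)&(W[...,2]>.1)
    print(' brass',b.sum(),np.round(W[b].mean(0),4))
E
```

```text
t 61.83 pos [ 0.39   -0.2626  0.2743] F [-0.1  0.2 -0.1] w -0.0004
shift [-0.611 -1.852 -0.513] turn [-0.004  0.004 -0.031]
1 c1 90 [0.5871 0.1287] [0.035 0.039] 89.9 z 0.15639101205090566 mean [0.586  0.1282]
1 c1s 148 [0.5871 0.1306] [0.041 0.037] 4.6 z 0.15655040227563483 mean [0.588  0.1303]
-1 c1 96 [ 0.6053 -0.1   ] [0.041 0.036] 4.6 z 0.15653484057520373 mean [ 0.6063 -0.0997]
-1 c1s 107 [ 0.6063 -0.0984] [0.042 0.037] 4.8 z 0.15635085592134024 mean [ 0.6064 -0.098 ]
len 0.22966984320839928 mid [0.5964576  0.01522757] yaw 0.08126514859291877
top0 22 [0.4995 0.0521 0.1387]
top0 22 [ 0.4897 -0.0367  0.1603]
top0 8 [0.4889 0.1003 0.1361]
 brass 14 [0.4999 0.0534 0.1392]
c1 28 [0.4986 0.0494 0.1387]
c1 21 [ 0.4947 -0.098   0.1628]
 brass 15 [0.4993 0.0529 0.139 ]
scene0 61 [ 0.4923 -0.0327  0.1493]
scene0 21 [0.4992 0.0544 0.1375]
scene0 13 [0.4891 0.1022 0.1363]
 brass 14 [0.4977 0.0529 0.1374]
c1s 55 [ 0.4981 -0.0956  0.1521]
c1s 30 [0.4983 0.0502 0.1381]
 brass 14 [0.4981 0.0531 0.1379]
```

View pics/c1z.png

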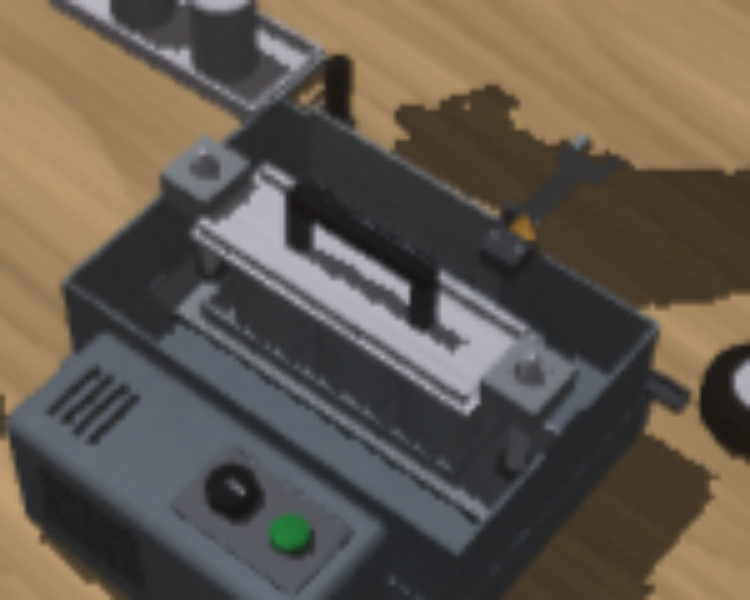

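View pics/c1y.png

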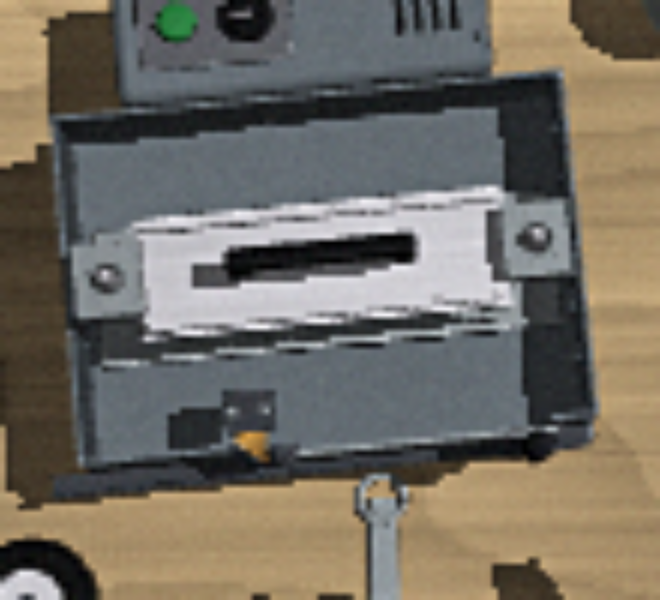

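View pics/c1.png

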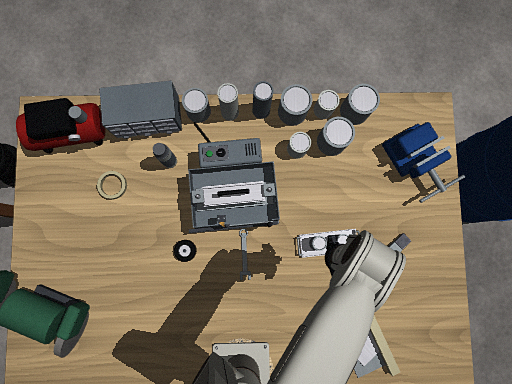

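```bash
python3 -c "
from h import *
print(job_done())"
```

```text
the job is handed in; nothing more can be done
None
```

The batch is changed and I handed the job in at about 62 s.

- **Finished tins:** there were two, and both stand upright in the tray.
- **Waiting tins:** all three stand upright, one to a pocket.
- **Clamp plate:** it lies over both guide columns. Its block tops measure 156–157 mm at both ends, so the underside is at about 135 mm and level. Its centre is within 1 mm of where I measured the seat.
- **Gate:** I pushed it to its end stop. The force was about 25 N just before the catch gave, and about 20 N when I leaned on the stop. After I backed off, the grip post was still where I left it, about 62 mm from its start. The gap is closed, the gate's pin is past the catch, and the brass bolt looks fully out, as at the start.

**Limits of these checks:**
- The two cameras differed by up to about 2 mm on the plate's block positions.
- The catch was judged from camera position only; I did not pull back on the gate to test it.
- I saw no sign of the plate being knocked aside. The last pictures showed no sign that the other things on the bench had moved, though I did not measure them again.

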